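Prise open the glue press and hold its lever at four clicks

TASK

The chair back in the glue press needs pressure: slip the putty knife's blade into the slot under the front lip of the press's dust cover, prise the cover up off its seat with it (keep the gripper itself off the cover until then) and swing it fully open, then lay the knife down on the bench. Push the spring-back ratchet lever inside four clicks on from its rest, counting by feel and never reaching the fifth, and finish while holding it there: do not let go, because it springs back. Leave everything else on the bench where it is.

Things in the scene. Friction and masses are not known exactly. Their poses are not given: they have to be found in the camera images.
- press: Glue press fixed to the bench: open grey steel housing 130 x 200 mm, 55 mm high (walls and floor 5 mm), bars and a dark turned chair back beyond it. Origin: centre of the housing's underside, on the bench; x points to its back wall (away from the robot), y left, z up.
- slot (a point): Middle of the slot under the cover, at the outer face of the front wall (press x = -65 mm), 49 mm above the bench. The front wall is 43 mm high, so the slot is 12 mm high (43 to 55 mm above the bench), 190 mm wide, and leads into the housing; a blade may reach up to 20 mm past this point before it can meet the lever.
- cover (a joint): Dust cover: bare aluminium plate 142 x 204 x 4 mm, 0.12 kg, its underside 55 mm above the bench, its lip 12 mm out past the front wall, hinged on the top of the back wall. 0 = shut, grows as it opens, 1.57 = upright, stop at 1.9; fully open: past 1.3 (leaning back past upright gives the gripper room). A stiff hinge keeps it at any angle; lifting takes about 2 N at the lip.
- cover_hinge (a point): Middle of the cover's hinge line (press x = +65 mm, y = 0, 55 mm above the bench); the line runs along the press's y.
- cover_lip (a point): Middle of the lower edge of the cover's front lip, 142 mm from the hinge line.
- knife: Putty knife lying flat, 0.11 kg: wooden handle 22 mm wide, 24 mm high (x = -70 to 25 mm), steel neck, flat blade 46 mm wide, 2.5 mm thick (x = 41 to 95 mm, mid-plane 12 mm above the origin). Origin: underside, under the balance point, where it is best gripped across its width; x points to the blade, z up.
- knife_tip (a point): Middle of the blade's front edge, x = 95 mm, 12 mm above the knife's underside.
- lever_pivot (a point): Point on the lever's vertical axis (press x = +35 mm, y = 0), 20 mm above the bench.
- lever_top (a point): Top centre of the lever's handle: an upright steel post 14 mm across, free from 23 to 48 mm above the bench, 70 mm from the pivot axis, at the end of a flat arm (14 mm wide, 17 to 23 mm above the bench). At rest it stands right (-y) of the middle, the arm 0.7 rad short of pointing straight at the front wall; it swings clockwise seen from above, towards +y.
- lever (a joint): Ratchet lever, rad: 0 = rest, grows as pushed (clockwise from above), stop at 1.45. Springs back when let go: 7 N at the post at rest, 8.5 N at 1.1. Its foot snaps over ridges 0.24 apart (17 mm at the post). At each the resistance rises about 2 N, then falls about 6 N, lowest 0.06 past the crest: one click; the next gap's middle is 0.12 past it. First crest: 0.12 to 0.36, different each time.
- click_foot (a point): The sprung foot's place on the lever, 45 mm from the pivot axis.
- click_plate: Plate with six ridges on the housing's floor. Origin on the lever's axis, on the bench; axes as the press's but turned up to 0.12 rad about z, different each time. In its frame the foot's y = 45 mm x sin(a), growing as the lever is pushed; ridge crests at a = -0.46, -0.22, 0.02, 0.26, 0.50, 0.74 rad. Four clicks: a = 0.38, y = 16.7 mm.
- screwdriver: Bystander: screwdriver 200 mm long with a red round handle, lying on the bench (it may lie on either side, opposite the knife). Origin under its middle.
- sanding_block: Bystander: cork sanding block 100 x 60 x 35 mm. Origin: centre of its underside.
- tape_roll: Bystander: roll of tape lying flat, 90 mm across, 40 mm high. Origin: centre of its underside.
- brush_jar: Bystander: clear jar 76 mm across, 100 mm high, with brushes to 205 mm. Origin: centre of its underside.
- spindle: Bystander: loose turned-wood spindle, 200 mm long, 24 mm thick, lying. Origin under its middle.
Mind the look-alikes: they are no part of the job. Leave any green or yellow look-alike of the knife alone.

How it is judged:
On the way, in this order (a step that is already met when the one before it is completed fails the run):
1. the cover is prised up off its seat by the knife (value of joint cover above 0.2 rad and contact force between knife and cover above 0.2 N), for 0.1 s.
2. the cover is swung open (value of joint cover above 1.3 rad), for 0.2 s.
At the end, for the whole second after the job is handed in: Cover open past 1.3 rad; lever between its fourth and fifth ridge (foot at 13.5 to 20.5 mm along the click plate's y), held by the fingers with over 1.5 N, not propped by the knife; knife released and still on the bench (origin below 35 mm), off the press (value of joint cover above 1.3 rad and y of click_foot in the frame of click_plate between 0.0135 and 0.0205 m and contact force between the fingers and lever above 1.5 N and contact force between knife and lever below 0.1 N and contact force between each of the arm, the fingers and knife below 0.1 N and contact force between knife and press below 0.1 N and height (world z) of knife below 0.035 m and linear speed of knife below 0.02 m/s); the arm keeps its last pose, push and grip.
It fails at once if the lever is pushed past the fifth click (y of click_foot in the frame of click_plate above 0.0225 m).
It fails at once if the gripper or arm touches the cover while it is less than 0.2 rad open (value of joint cover below 0.2 rad and contact force between any of the arm, the fingers and cover above 0.5 N).
It fails at once if a bystander is moved by more than 40 mm (distance of any of screwdriver, sanding_block, tape_roll, brush_jar, spindle from where it was at the start of the episode above 0.04 m).
It also fails if it takes over 72 s, if anything falls off the work surface, if the arm or the gripper's body presses on something with over 40 N, if the wrist force passes 120 N, or if a joint passes its speed limit or range.

ROBOT

A 7-joint arm with a two-finger parallel gripper is mounted at the origin on the work surface. World frame = base frame: x ahead of the robot, y to its left, z up, the work surface at z = 0. Lengths are in m, angles in rad, forces in N, time in s.
With the tool pointing down it reaches from about 0.4 to 0.85 m from the base axis. Payload 6.9 kg.
Tool frame: the origin (TCP) lies on the centre line of the jaws, within the pads' length; the fingertips stand 8 mm ahead of it and the grasp point (between the pads) lies 11 mm behind it; z points along the fingers, x is the direction in which the jaws open and shut, and the axes are right-handed (so a half turn about z gives the same grasp; the last joint's range is limited). The gripper opens to 85 mm and grips with 20 to 120 N. Pads are 22 mm wide; open, the fingers measure 114 mm over their backs; the gripper's body (76 mm by 85 mm) begins 54 mm behind the grasp point. The pads swing forward as they close: fully open they stand 13 mm farther back than shut.
Start: joints at [1.363, 0.507, -0.238, 1.5, 0.126, 1.149, -0.155], TCP at [0.192, -0.595, 0.239] pointing down, gripper open.
Joint ranges: [-3.08, 3.08], [-0.24, 2.05], [-1.43, 1.35], [0, 2.5], [-1.52, 4.66], [0.17, 1.96], [-2.89, 2.89]. Speed limits (rad/s): [2.39, 2.39, 3.14, 3.14, 3.14, 3.14, 3.14].

INTERFACE

Orientations are given as a unit quaternion [x, y, z, w].
In Python, from workcell import arm gives the robot as it stands.
- The arm moves only by the tool apply_moves, never from a script. Its argument "plan" is a list of rows, each a list of 4 numbers: the shift along the tool's x, y, z in mm, then the turn about the tool's z in degrees. In form: [[x, y, z, yaw], ...]. A call has exactly 10 rows; each row is the pose to reach, as a shift and turn from the pose commanded when the call began, along the tool's axes at that moment; what a row does not reach only later rows make up. A row lasts 1/10 s, in which the tool goes at most 50 mm and 8.59 degrees, less where a joint would pass 70% of its speed; a pose out of reach is approached as far as the arm can. A call with a gripper value outside its range is refused whole. "gripper" is the opening, from -1 (shut) to 1 (fully open), so that 0 is half open, set as the call begins (left out, the last holds). The fingers move at their own pace and stop on an object; "squeeze" is the grip in N (left out, the last holds). Time passes only in rows, so rows that repeat a pose let the fingers close, or fill a call up. It gives the time, the measured TCP pose, the force and the opening at its end, in the units of the state.
- arm.get_state(): the state, without advancing time (a new reading comes with each control period).
- arm.grab_frame(name): name is "scene" or "top" or "wrist"; returns the picture (480x640x3 uint8, blue, green, red); there is no depth.
- arm.camera_model(name): a dict with "fx", "fy", "cx", "cy" (pixels), "T" (4x4, takes a point from camera to world coordinates). Camera axes: x right, y down, z forward; pixel columns grow to the right and rows downward; lengths in m; the calibration is good to about 2 mm. A picture is of the moment at which its call begins: read the wrist's pose just before it. camera_model takes no time and is no camera call; for the wrist camera it gives the pose at the moment of the call.
- arm.sign_off(): hands the job in, once; it reports no verdict.
Trained networks look in the newest picture that a camera, given by its name, has taken for a name from the list of things; names that differ only in an ending like _2 or _b are one class to them, and where a whole thing is asked for, a point or a joint stands for the part that bears it (a point fixed in the world has none). Each returns a list of dicts, best first, with "score" (0 to 1); they miss things now and then, are a little off and sometimes report something else, mostly with a low value. They report only what shows in the picture. A call takes as long as a camera call. They do not tell look-alikes from the thing itself.
- arm.boxes_of(query, camera): "rect" ([centre column, centre row, width, height] as shares, 0 to 1, of the picture: columns of its width, rows of its height, round what is visible of it).
- arm.regions_of(query, camera): "mask" (480x640 bool, what is visible of it) and "rect" ([centre column, centre row, width, height] as shares, 0 to 1, of the picture: columns of its width, rows of its height, round what is visible of it).
The state is a dict: "clock": time; "q": joint angles; "dq": joint speeds; "joint_torque": joint torques, N m; "eef_pos": TCP position; "ee_rot": TCP orientation; "ft_force": force on the tool from outside, world axes, zero at the start; "wrist_torque": the same for the moment, N m; "finger_gap": opening from 0.0 (shut) to 1.0 (fully open).
Only numpy, scipy, OpenCV 4.12 (cv2) and the standard library are available. Lean on these libraries where they do the work, as an engineer would, in place of code of your own. Each camera call takes 0.05 s, during which the arm holds its last target.

## Working session

There is one attempt and no reset: what is moved stays moved. The work goes in short steps, Python scripts to look and compute and a tool call to move; the robot and the scene stay as the last step left them, time stands still between calls to the robot, and variables do not carry over. Pictures are saved under pics/ and viewed, and the job is handed in when it is done.

Besides the shell and the picture viewer there is one more tool, called after "Request:" as name(argument=value, ...), one argument or row to a line, values as JSON. apply_moves: Moves the arm, as the interface text tells. Its arguments: {"type":"object","properties":{"plan":{"type":"array","items":{"type":"array","items":{"type":"number"}}},"gripper":{"type":"number"},"squeeze":{"type":"number"}},"required":["plan"]}

```bash
ls; mkdir -p pics; cat > h.py <<'E'
from workcell import arm
import numpy as np, cv2
from scipy.spatial.transform import Rotation as R
def snap(n,f):
    im=arm.grab_frame(n); cv2.imwrite('pics/'+f,im); return im
def ray(n,u,v,z,cm=None):
    c=cm or arm.camera_model(n); T=np.array(c['T'])
    d=T[:3,:3]@np.array([(u-c['cx'])/c['fx'],(v-c['cy'])/c['fy'],1]); o=T[:3,3]
    return o+d*(z-o[2])/d[2]
def proj(n,p,cm=None):
    c=cm or arm.camera_model(n); T=np.array(c['T'])
    q=T[:3,:3].T@(np.array(p)-T[:3,3]); return np.array([c['fx']*q[0]/q[2]+c['cx'],c['fy']*q[1]/q[2]+c['cy']])
def st():
    s=arm.get_state(); Rm=R.from_quat(s['ee_rot']).as_matrix()
    print('t',round(s['clock'],2),'p',np.round(s['eef_pos'],4),'q',np.round(s['q'],3),'F',np.round(s['ft_force'],1),'gap',round(s['finger_gap'],3));print(np.round(Rm,3)); return s,Rm
E
python3 - <<'E'
from h import *
snap('scene','s0.png');snap('top','t0.png')
for n in ['scene','top']:
    c=arm.camera_model(n);print(n,c['fx'],c['cx'],np.round(c['T'],3))
st()
for q in ['knife','press','screwdriver','lever_top','slot','knife_tip','cover']:
    for r in arm.boxes_of(q,'top')[:3]: print(q,round(r['score'],2),np.round(np.array(r['rect'])*[640,480,640,480],0))
E
```

```text
pics
scene 459.02315306682027 329.4878964659755 [[-0.588  0.675 -0.445  0.96 ]
 [ 0.809  0.481 -0.339  0.223]
 [-0.015 -0.559 -0.829  0.862]
 [ 0.     0.     0.     1.   ]]
top 509.47893711134407 318.8507579094779 [[-0.017 -0.983  0.181  0.302]
 [-1.     0.016 -0.009 -0.095]
 [ 0.006 -0.181 -0.983  1.215]
 [ 0.     0.     0.     1.   ]]
t 0.1 p [ 0.1921 -0.5943  0.2385] q [ 1.363  0.508 -0.237  1.501  0.126  1.149 -0.155] F [-0.5 -0.5  0.1] gap 1.001
[[ 0.308 -0.951 -0.001]
 [-0.951 -0.308  0.002]
 [-0.002  0.    -1.   ]]
knife 0.8 [389. 175.  49.  56.]
knife 0.74 [496. 287.  55.  53.]
knife 0.59 [413. 268.  27.  75.]
press 0.67 [281. 136. 135. 189.]
press 0.67 [364. 310.  46.  48.]
screwdriver 0.63 [147. 257.  13.  80.]
slot 0.87 [282. 134. 131. 191.]
knife_tip 0.91 [497. 288.  56.  57.]
knife_tip 0.88 [390. 174.  54.  52.]
knife_tip 0.59 [411. 268.  20.  67.]
cover 0.67 [273. 196.  97.  67.]
```

View pics/t0.png

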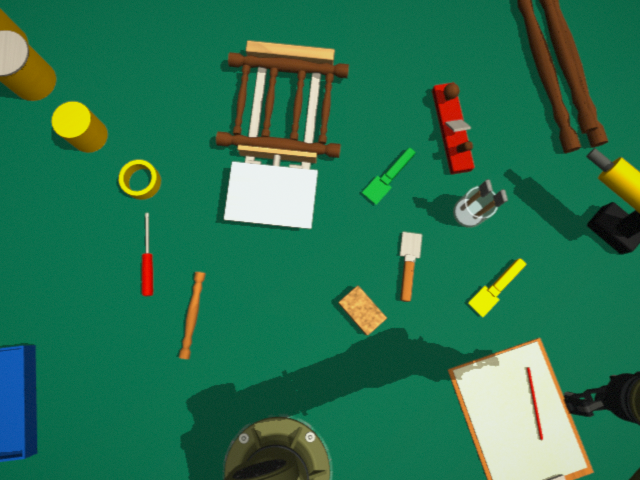

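View pics/s0.png

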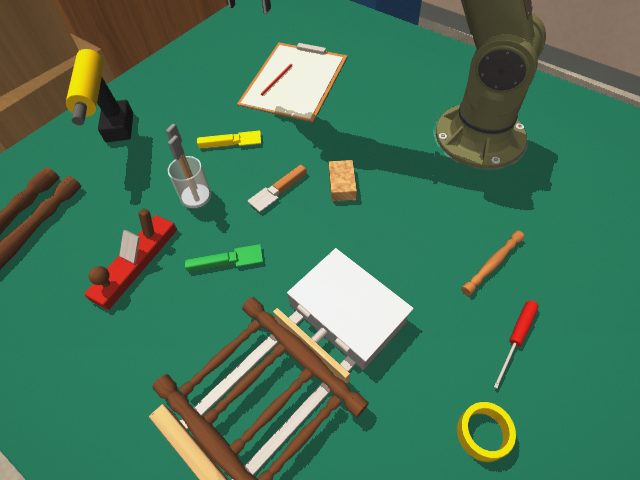

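Top picture: knife candidates are green (388,176), yellow (497,287) and the wood-and-steel one (410,266). The description matches the last. The press cover is the white plate at (271,195), the jar is at (475,205) and the cork block at (362,310). Next I crop closer and measure.

```bash
python3 - <<'E'
from h import *
im=cv2.imread('pics/t0.png')
a=cv2.resize(im[225:345,330:450],None,fx=5,fy=5,interpolation=cv2.INTER_CUBIC)
b=cv2.resize(im[150:240,215:330],None,fx=5,fy=5,interpolation=cv2.INTER_CUBIC)
cv2.imwrite('pics/c0.png',a);cv2.imwrite('pics/c1.png',b)
# knife mask by regions
hsv=cv2.cvtColor(im,cv2.COLOR_BGR2HSV)
# cover white
m=((hsv[...,1]<40)&(hsv[...,2]>200)).astype(np.uint8); m[:, :215]=0;m[:,330:]=0;m[:158]=0;m[240:]=0
n,l,s,c=cv2.connectedComponentsWithStats(m);k=1+np.argmax(s[1:,4]);
cn,_=cv2.findContours((l==k).astype(np.uint8),0,2)
r=cv2.minAreaRect(cn[0]);bx=cv2.boxPoints(r);print('cover',r,bx)
P=[ray('top',u,v,0.057) for u,v in bx];print(np.round(P,4))
# knife
for r in arm.regions_of('knife','top')[:4]:
    mm=r['mask'].astype(np.uint8);ys,xs=np.nonzero(mm)
    if len(xs) and abs(xs.mean()-410)<15:
        rr=cv2.minAreaRect(np.c_[xs,ys].astype(np.float32));print('knife',r['score'],rr,cv2.boxPoints(rr))
        cv2.imwrite('pics/km.png',mm*255)
        h=np.median(hsv[ys,xs],axis=0)
k=((hsv[...,0]>5)&(hsv[...,0]<22)&(hsv[...,1]>100)).astype(np.uint8);k[:,:395]=0;k[:,425:]=0;k[:225]=0;k[310:]=0
ys,xs=np.nonzero(k);rr=cv2.minAreaRect(np.c_[xs,ys].astype(np.float32));print('handle',rr,cv2.boxPoints(rr))
bl=((hsv[...,1]<70)&(hsv[...,2]>130)).astype(np.uint8);bl[:,:395]=0;bl[:,425:]=0;bl[:225]=0;bl[310:]=0
ys,xs=np.nonzero(bl);rr=cv2.minAreaRect(np.c_[xs,ys].astype(np.float32));print('blade',rr,cv2.boxPoints(rr))
E
```

```text
cover ((270.6318054199219, 190.60342407226562), (87.3216552734375, 66.19258880615234), 6.115502834320068) [[223.6936  218.86005]
 [230.7453  153.04416]
 [317.57    162.3468 ]
 [310.5183  228.16269]]
[[ 0.5652  0.1155  0.057 ]
 [ 0.7256  0.1014  0.057 ]
 [ 0.6993 -0.1051  0.057 ]
 [ 0.5399 -0.086   0.057 ]]
knife 0.95 ((407.9575500488281, 266.6534118652344), (19.314342498779297, 68.7255630493164), 6.009005546569824) [[394.7562  299.81644]
 [401.9507  231.46848]
 [421.1589  233.49039]
 [413.9644  301.83835]]
handle ((407.19305419921875, 280.5693054199219), (9.850868225097656, 39.70198440551758), 5.710593223571777) [[400.3168  299.83167]
 [404.2673  260.32672]
 [414.0693  261.30695]
 [410.1188  300.8119 ]]
blade ((410.64111328125, 246.4095916748047), (20.20416259765625, 28.52660369873047), 6.009006023406982) [[399.10138 259.537  ]
 [402.0877  231.16711]
 [422.18085 233.2822 ]
 [419.19452 261.65207]]
```

```bash
python3 -c "
import cv2;a=cv2.imread('pics/c0.png');b=cv2.imread('pics/c1.png')
import numpy as np;b=cv2.resize(b,(600,470));c=np.zeros((600,800,3),np.uint8);c=np.zeros((600,800,3),np.uint8);c[:400,:400]=cv2.resize(a,(400,400));c[:313,400:]=cv2.resize(b,(400,313));cv2.imwrite('pics/c2.png',c)"
```

```text
(no output)
```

View pics/c2.png

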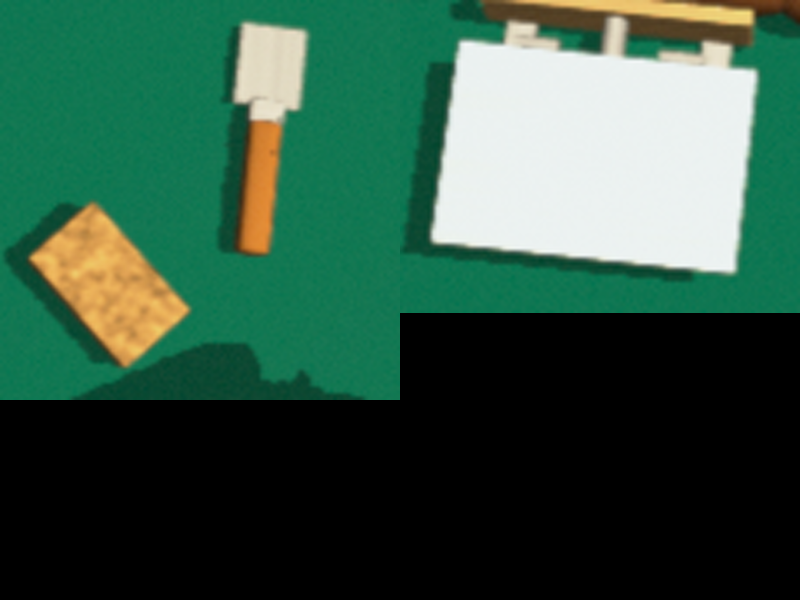

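The crop shows the wooden-handled, steel-bladed knife, so the choice holds. Its tip is at about (412,233) and its tail at (406,301). The cover's corners are clear.

```bash
python3 - <<'E'
from h import *
C=[(232.2,162),(317.6,170.1),(311.9,228.2),(224.2,219.6)]
P=np.array([ray('top',u,v,0.059) for u,v in C]);print(np.round(P,4))
print([round(float(np.linalg.norm(P[i]-P[(i+1)%4])),4) for i in range(4)])
back=(P[0]+P[1])/2;lip=(P[2]+P[3])/2
x=back-lip;yv=P[0]-P[1]+P[3]-P[2]
a1=np.arctan2(x[1],x[0]);a2=np.arctan2(-yv[0],yv[1]);print('yaw',a1,a2)
d=np.array([np.cos(a2),np.sin(a2)])
cen=P.mean(0)[:2]
print('press origin', cen+d*(0.006) , 'cen',cen)
tip=ray('top',412.2,233.1,0.0132);tail=ray('top',406.2,300.9,0.016)
print('tip',tip,'tail',tail,np.linalg.norm((tip-tail)[:2]));k=(tip-tail)[:2];k/=np.linalg.norm(k)
print('kyaw',np.arctan2(k[1],k[0]),'orig from tip',tip[:2]-0.095*k,'from tail',tail[:2]+.07*k)
# top handle centre line
h=ray('top',407.19,280.57,0.02);print('handle centre',h, 'should be orig-0.0225k')
for n,(u,v),z in [('block',(362,310),.035),('jar',(470,208),.05),('spindle',(192,316),.02),('sd',(147,255),.015),('tape',(140,180),.03)]: print(n,np.round(ray('top',u,v,z),3))
# screwing scene view check
for p in P: print(np.round(proj('scene',p),0))
E
```

```text
[[ 0.7026  0.0973  0.059 ]
 [ 0.6794 -0.1048  0.059 ]
 [ 0.5394 -0.0892  0.059 ]
 [ 0.563   0.114   0.059 ]]
[0.2034, 0.1409, 0.2046, 0.1406]
yaw -0.11459044317749761 -0.1148365293215128
press origin [0.62704894 0.00362433] cen [0.62108845 0.00431184]
tip [ 0.53286624 -0.3301677   0.0132    ] tail [ 0.37082601 -0.30738165  0.016     ] 0.16363447143822887
kyaw -0.1397036688258353 orig from tip [ 0.4387918  -0.31693898] from tail [ 0.44014402 -0.31712913]
handle centre [ 0.41807248 -0.31130018  0.02      ] should be orig-0.0225k
block [ 0.351 -0.201  0.035]
jar [ 0.584 -0.462  0.05 ]
spindle [0.344 0.192 0.02 ]
sd [0.49  0.304 0.015]
tape [0.671 0.324 0.03 ]
[364. 357.]
[285. 289.]
[333. 245.]
[412. 305.]
```

```bash
cat >> h.py <<'E'
PO=np.array([0.627,0.0036]);PY=-0.115
def pw(x,y,z=0): # press->world
    c,s=np.cos(PY),np.sin(PY); return np.array([PO[0]+c*x-s*y,PO[1]+s*x+c*y,z])
def plan(target,xang=None,Rm=None,p=None):
    """tool delta mm, and turn deg so that tool x axis has world angle xang (deg, mod 180)"""
    s=arm.get_state(); p=np.array(s['eef_pos']) if p is None else p; Rm=R.from_quat(s['ee_rot']).as_matrix() if Rm is None else Rm
    d=Rm.T@(np.array(target)-p)*1000
    a=np.degrees(np.arctan2(Rm[1,0],Rm[0,0])); t=0
    if xang is not None: t=-((xang-a+90)%180-90)
    print('delta mm',np.round(d,1),'turn',round(t,1)); return d,t
E
python3 -c "
from h import *
plan([0.42,-0.312,0.239],-90-8)"
```

```text
delta mm [-1.989e+02 -3.036e+02  3.000e-01] turn 25.9
```

Request:
apply_moves(
  plan=[
    [-20,-30,0,3],
    [-40,-60,0,6],
    [-65,-98,0,9],
    [-90,-136,0,12],
    [-115,-174,0,15],
    [-140,-212,0,18],
    [-165,-250,0,21],
    [-185,-280,0,24],
    [-199,-304,0,26],
    [-199,-304,0,26],
  ],
)

```text
clock: 1.5
eef_pos: [0.4236, -0.3076, 0.2396]
ee_rot: [-0.658, 0.753, -0.0, 0.001]
ft_force: [-0.4, -0.8, 0.4]
finger_gap: 0.997
```

```bash
python3 -c "
from h import *
st();cm=arm.camera_model('wrist');snap('wrist','w1.png');print(cm['fx'],cm['cx'],cm['cy'],np.round(cm['T'],3))
np.save('cm1.npy',cm)"
```

```text
t 1.5 p [ 0.4236 -0.3076  0.2396] q [ 0.739  0.349 -0.217  1.766  0.083  1.035 -1.214] F [-0.4 -0.8  0.4] gap 0.997
[[-0.134 -0.991  0.002]
 [-0.991  0.135  0.001]
 [-0.002 -0.002 -1.   ]]
364.88326761728064 325.96927261516794 241.32491115429247 [[-0.134 -0.951 -0.279  0.494]
 [-0.991  0.127  0.04  -0.316]
 [-0.002  0.282 -0.959  0.374]
 [ 0.     0.     0.     1.   ]]
```

View pics/w1.png

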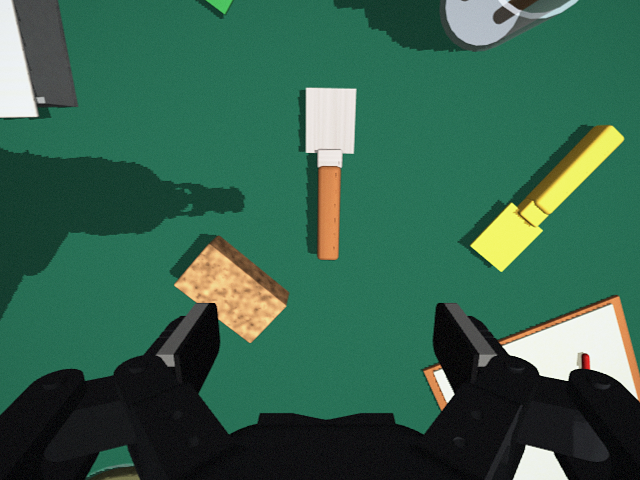

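The wrist view shows the wood and steel knife with its tip at (331,88) and tail at (328,260). Yellow is at (550,200), the block at (235,290), and the jar at top right.

```bash
python3 -c "
from h import *
cm=np.load('cm1.npy',allow_pickle=True).item()
tip=ray('w',331,89,.0132,cm);bl=[ray('w',u,v,.0132,cm) for u,v in[(305.5,88.5),(356,89),(307,153.5),(354.5,153.5)]]
tail=ray('w',328.5,259.5,.02,cm);hf=ray('w',330,166,.024,cm)
print(tip,tail,hf,np.round(bl,4))
k=tip-tail;k/=np.linalg.norm(k[:2]);print(np.arctan2(k[1],k[0]),np.linalg.norm((tip-tail)[:2]),'o',tip-.095*k, tail+.07*k,hf-.025*k)
plan([*((tip-.095*k+tail+.07*k+hf-.025*k)/3)[:2],0.1],-90+np.degrees(np.arctan2(k[1],k[0])))
plan([0,0,0.006])
"
```

```text
[ 0.53302541 -0.32468176  0.0132    ] [ 0.37151095 -0.3008967   0.02      ] [ 0.46515941 -0.31473533  0.024     ] [[ 0.5366 -0.3015  0.0132]
 [ 0.53   -0.3474  0.0132]
 [ 0.4789 -0.2943  0.0132]
 [ 0.4728 -0.3396  0.0132]]
-0.1462118648398372 0.16325639477830448 o [ 0.43903906 -0.31084107  0.01715697] [ 0.44076406 -0.3110951   0.01708434] [ 0.44042616 -0.31109305  0.02504131]
delta mm [ -1.3 -18.1 139.5] turn 0.6
delta mm [-249.5  460.3  233.2] turn 0
```

Request:
apply_moves(
  plan=[
    [-1,-18,20,0.6],
    [-1,-18,40,0.6],
    [-1,-18,65,0.6],
    [-1,-18,90,0.6],
    [-1,-18,110,0.6],
    [-1,-18,120,0.6],
    [-1,-18,120,0.6],
    [-1,-18,120,0.6],
    [-1,-18,120,0.6],
    [-1,-18,120,0.6],
  ],
)

```text
clock: 2.55
eef_pos: [0.4387, -0.3137, 0.1203]
ee_rot: [-0.652, 0.759, -0.001, 0.0]
ft_force: [-0.1, 0.8, 0.0]
finger_gap: 1.002
```

```bash
python3 -c "
from h import *
s,_=st();print(np.round(s['dq'],3));cm=arm.camera_model('wrist');snap('wrist','w2.png')
np.save('cm2.npy',cm)"
```

```text
t 2.55 p [ 0.4387 -0.3137  0.1203] q [ 0.704  0.505 -0.191  1.888  0.134  0.759 -1.283] F [-0.1  0.8  0. ] gap 1.002
[[-0.151 -0.989  0.001]
 [-0.989  0.151 -0.001]
 [ 0.001 -0.002 -1.   ]]
[-0.003  0.003  0.     0.006  0.    -0.003  0.   ]
```

View pics/w2.png

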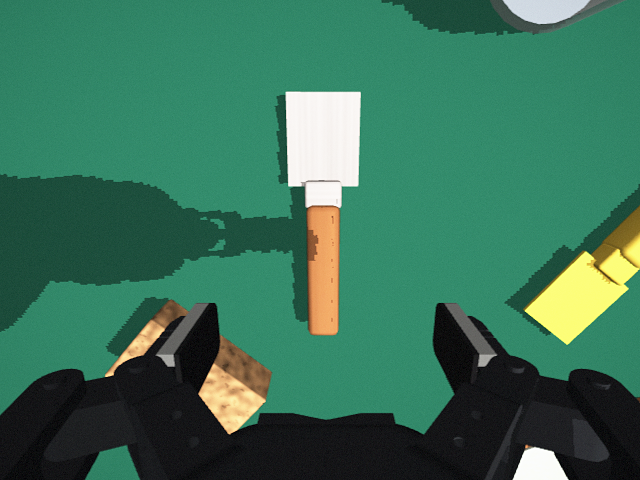

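```bash
python3 -c "
from h import *
cm=np.load('cm2.npy',allow_pickle=True).item()
tip=ray('w',323.5,93,.0132,cm);tail=ray('w',323.5,334,.02,cm);hf=ray('w',323,207,.024,cm)
k=tip-tail;k/=np.linalg.norm(k[:2]);print(np.arctan2(k[1],k[0]),np.linalg.norm((tip-tail)[:2]),'o',tip-.095*k, tail+.07*k,hf-.025*k)
o=((tip-.095*k+tail+.07*k+hf-.025*k)/3)
for u,v in [(272,375),(172,302),(235,432)]:
  b=ray('w',u,v,.035,cm);d=b-o;n=np.array([-k[1],k[0]]);print('block corner rel knife', d[:2]@k[:2],d[:2]@n)
plan([*o[:2],0.013],-90+np.degrees(np.arctan2(k[1],k[0])))
"
```

```text
-0.15224508995918454 0.16329936233930312 o [ 0.4394648  -0.31031487  0.01715592] [ 0.44114576 -0.31057278  0.01708511] [ 0.44034659 -0.31017417  0.02504103]
block corner rel knife -0.09281035673278917 0.03605833943402442
block corner rel knife -0.036601703911309846 0.09978342883773489
block corner rel knife -0.1422601894770517 0.06548547850445317
delta mm [ -3.5  -1.  107.1] turn 0.0
```

Request:
apply_moves(
  plan=[
    [-2,-1,20,0],
    [-2,-1,45,0],
    [-2,-1,70,0],
    [-2,-1,90,0],
    [-2,-1,102,0],
    [-2,-1,107,0],
    [-2,-1,108,0],
    [-2,-1,108,0],
    [-2,-1,108,0],
    [-2,-1,108,0],
  ],
  gripper=0.3,
  squeeze=70,
)

```text
clock: 3.6
eef_pos: [0.4399, -0.3118, 0.012]
ee_rot: [-0.652, 0.759, -0.001, 0.0]
ft_force: [0.1, 0.6, -0.5]
finger_gap: 0.649
```

```bash
python3 -c "
from h import *
st();snap('wrist','w3.png')"
```

```text
t 3.6 p [ 0.4399 -0.3118  0.012 ] q [ 0.666  0.666 -0.146  1.979  0.186  0.508 -1.334] F [ 0.1  0.6 -0.5] gap 0.649
[[-0.151 -0.989  0.001]
 [-0.989  0.151 -0.001]
 [ 0.001 -0.001 -1.   ]]
```

View pics/w3.png

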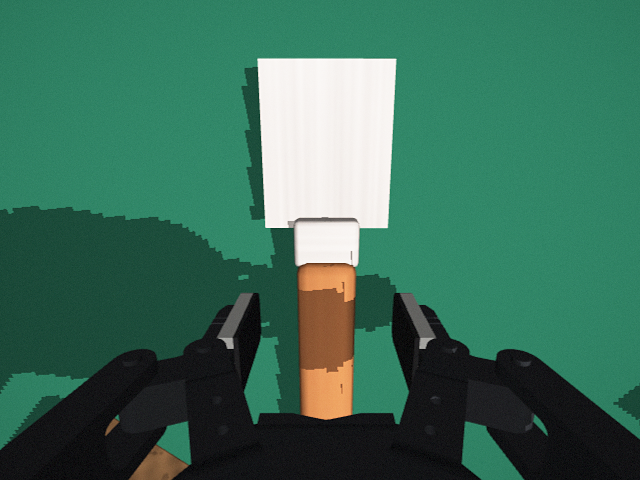

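The knife handle (col 326) is centred between the pads at (250,310) and (405,310). I close the jaws.

Request:
apply_moves(
  plan=[
    [0,0,0,0],
    [0,0,0,0],
    [0,0,0,0],
    [0,0,0,0],
    [0,0,0,0],
    [0,0,-3,0],
    [0,0,-8,0],
    [0,0,-18,0],
    [0,0,-30,0],
    [0,0,-45,0],
  ],
  gripper=-1,
  squeeze=70,
)

```text
clock: 4.65
eef_pos: [0.4394, -0.3114, 0.0573]
ee_rot: [-0.652, 0.759, 0.0, -0.0]
ft_force: [0.1, 0.2, -0.8]
finger_gap: 0.241
```

```bash
python3 -c "
from h import *
st();cm=arm.camera_model('wrist');np.save('cm4.npy',cm);snap('wrist','w4.png');snap('top','t4.png')"
```

```text
t 4.65 p [ 0.4394 -0.3114  0.0573] q [ 0.683  0.594 -0.169  1.948  0.165  0.613 -1.315] F [ 0.1  0.2 -0.8] gap 0.241
[[-0.151 -0.989 -0.   ]
 [-0.989  0.151  0.   ]
 [-0.     0.    -1.   ]]
```

View pics/w4.png

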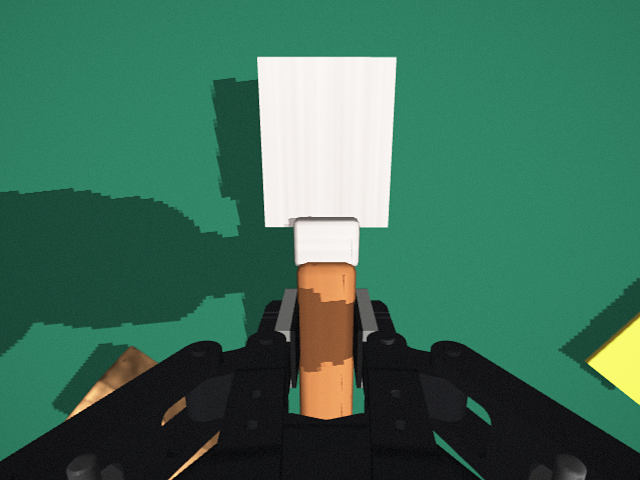

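View pics/t4.png

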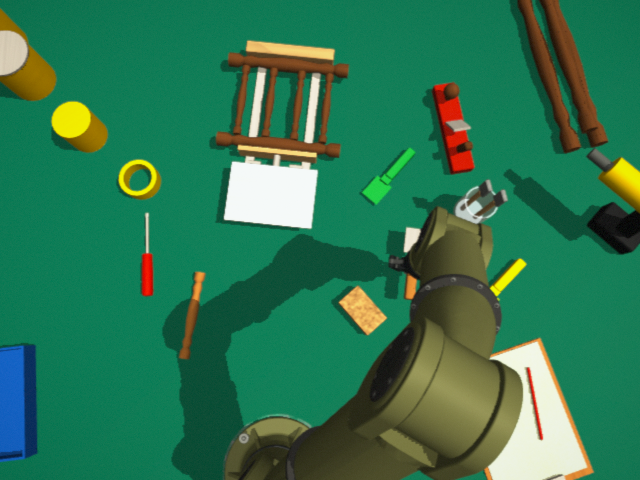

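The knife is held straight: its blade is at rows 57-227, unchanged after the lift. Top camera y reads about 5 mm off here, so I'll re-measure the press with the wrist camera once in front of it.

```bash
python3 -c "
from h import *
print(pw(-200,0)/1);p=pw(-.200,0,.11);print(p);plan(p,-96.6)"
```

```text
[-198.05195686   22.95293768    0.        ]
[0.42832104 0.02654934 0.11      ]
delta mm [-333.    63.3  -52.1] turn -2.1
```

Request:
apply_moves(
  plan=[
    [0,0,-25,0],
    [-30,5,-45,0],
    [-75,14,-52,0],
    [-122,22,-52,-1],
    [-170,30,-52,-2],
    [-215,40,-52,-2],
    [-260,48,-52,-2],
    [-300,56,-52,-2],
    [-328,61,-52,-2],
    [-333,63,-52,-2],
  ],
)

```text
clock: 5.75
eef_pos: [0.4276, 0.0311, 0.1085]
ee_rot: [-0.667, 0.745, 0.0, 0.001]
ft_force: [0.4, 0.0, -0.6]
finger_gap: 0.239
```

Request:
apply_moves(
  plan=[
    [0,0,0,0],
    [0,0,0,0],
    [0,0,0,0],
    [0,0,0,0],
    [0,0,0,0],
    [0,0,0,0],
    [0,0,0,0],
    [0,0,0,0],
    [0,0,0,0],
    [0,0,0,0],
  ],
)

```text
clock: 6.75
eef_pos: [0.4275, 0.0273, 0.1083]
ee_rot: [-0.665, 0.747, 0.0, -0.0]
ft_force: [-0.0, -0.9, -1.7]
finger_gap: 0.24
```

```bash
python3 -c "
from h import *
st();cm=arm.camera_model('wrist');np.save('cm5.npy',cm);snap('wrist','w5.png')"
```

```text
t 6.75 p [0.4275 0.0273 0.1083] q [ 0.022  0.39  -0.194  2.172  0.132  0.59  -1.955] F [-0.  -0.9 -1.7] gap 0.24
[[-0.116 -0.993 -0.   ]
 [-0.993  0.116  0.   ]
 [-0.     0.    -1.   ]]
```

View pics/w5.png

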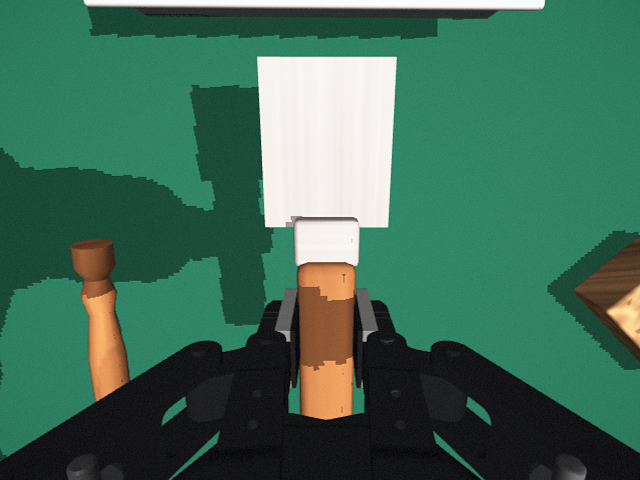

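The wrist view shows the cover lip running along the top edge from (86,6) to (545,8), with the blade parallel to it and in front.

```bash
python3 -c "
from h import *
cm=np.load('cm5.npy',allow_pickle=True).item()
a=ray('w',86,7,.055,cm);b=ray('w',544,9,.055,cm);print(a,b,np.linalg.norm(a-b));d=(a-b);y=np.arctan2(-d[0],d[1]);print('yaw',y)
m=(a+b)/2;print('lip mid',m,'pred',pw(-.077,0),'press origin',m[:2]+.077*np.array([np.cos(y),np.sin(y)]))
s=arm.get_state();k=np.array([np.cos(y),np.sin(y)]);print('tip to lip',(m[:2]-np.array(s['eef_pos'])[:2])@k-.095)
print('knife tip est', ray('w',327,57,s['eef_pos'][2]+.001,cm))
"
```

```text
[0.56529298 0.12204808 0.055     ] [ 0.5406894  -0.08297824  0.055     ] 0.20649728765920114
yaw -0.11943095675959164
lip mid [0.55299119 0.01953492 0.055     ] pred [0.5505086 0.0124355 0.       ] press origin [0.62944269 0.01036059]
tip to lip 0.030470137854053947
knife tip est [0.52267477 0.01775335 0.10930191]
```

Request:
apply_moves(
  plan=[
    [0,0,15,0],
    [0,0,35,0],
    [0,0,50,0],
    [0,0,58,0],
    [0,0,59,0],
    [0,0,59,0],
    [0,-10,59,0],
    [0,-24,59,0],
    [0,-38,59,0],
    [0,-38,59,0],
  ],
)

```text
clock: 7.8
eef_pos: [0.4685, 0.0226, 0.0501]
ee_rot: [-0.664, 0.747, -0.001, 0.002]
ft_force: [-0.2, -0.0, -1.1]
finger_gap: 0.244
```

```bash
sed -i 's/^PO=.*/PO=np.array([0.628,0.009]);PY=-0.117/' h.py; python3 -c "
from h import *
st();im=snap('scene','s6.png');cv2.imwrite('pics/s6c.png',cv2.resize(im[200:400,230:470],None,fx=3,fy=3));im=snap('wrist','w6.png')"
```

```text
t 7.8 p [0.4685 0.0226 0.0501] q [ 0.01   0.535 -0.16   2.136  0.177  0.478 -1.973] F [-0.2 -0.  -1.1] gap 0.244
[[-0.117 -0.993  0.004]
 [-0.993  0.117  0.   ]
 [-0.001 -0.004 -1.   ]]
```

View pics/s6c.png

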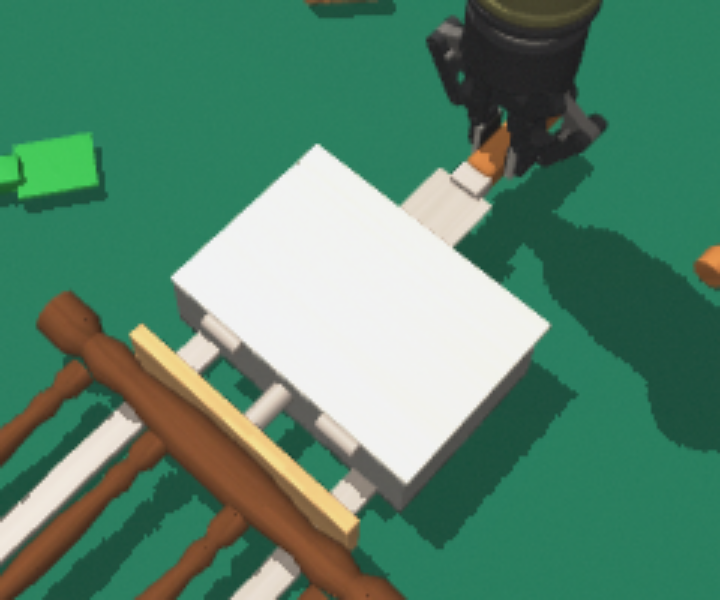

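View pics/w6.png

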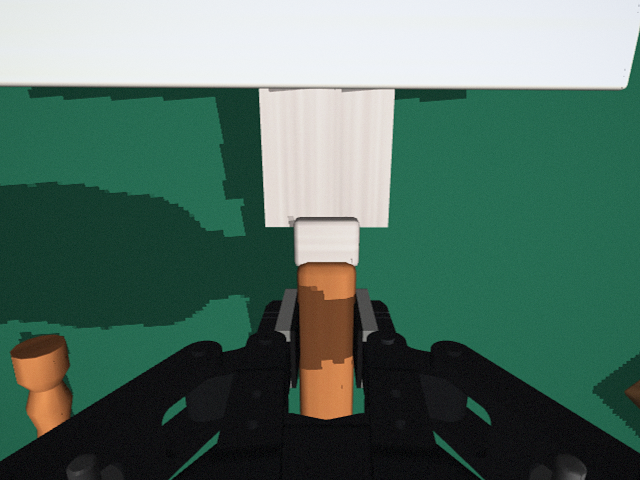

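The blade is under the lip, about 11 mm in, with no contact force. I advance and prise.

Request:
apply_moves(
  plan=[
    [0,-8,1,0],
    [0,-15,1,0],
    [0,-19,1,0],
    [0,-19,-5,0],
    [0,-20,-16,0],
    [0,-21,-27,0],
    [0,-24,-38,0],
    [0,-26,-43,0],
    [0,-28,-48,0],
    [0,-28,-48,0],
  ],
)

```text
clock: 8.9
eef_pos: [0.4936, 0.0195, 0.098]
ee_rot: [-0.665, 0.747, -0.0, 0.001]
ft_force: [0.5, 0.0, -1.7]
finger_gap: 0.241
```

```bash
python3 -c "
from h import *
st();im=snap('scene','s7.png');cv2.imwrite('pics/s7c.png',cv2.resize(im[150:400,230:470],None,fx=2.4,fy=2.4));im=snap('wrist','w7.png')"
```

```text
t 8.9 p [0.4936 0.0195 0.098 ] q [ 0.043  0.482 -0.19   2.026  0.147  0.645 -1.931] F [ 0.5  0.  -1.7] gap 0.241
[[-0.116 -0.993  0.001]
 [-0.993  0.116  0.   ]
 [-0.    -0.001 -1.   ]]
```

View pics/s7c.png

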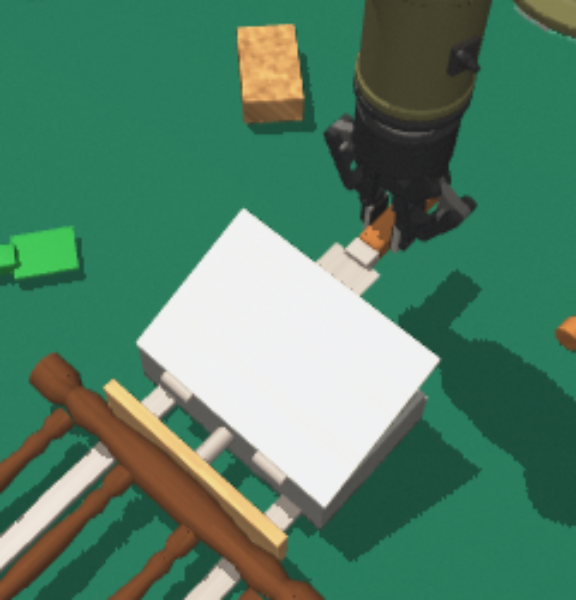

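View pics/w7.png

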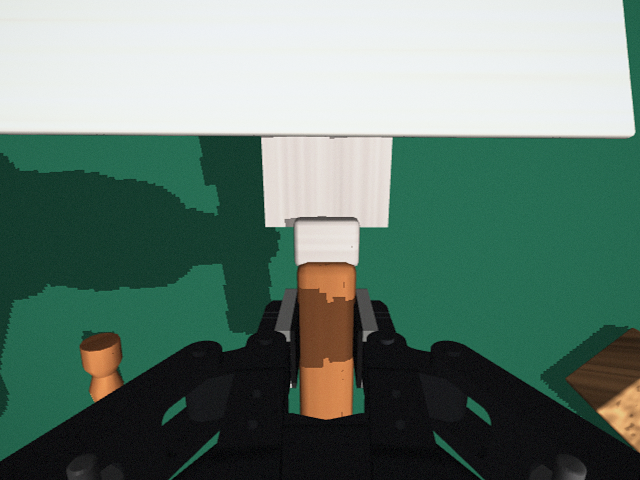

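The cover is up about 0.35-0.4 rad on the blade, and the gripper is clear. I continue along the arc.

Request:
apply_moves(
  plan=[
    [0,-5,-10,0],
    [0,-11,-20,0],
    [0,-17,-29,0],
    [0,-25,-37,0],
    [0,-34,-44,0],
    [0,-43,-51,0],
    [0,-52,-56,0],
    [0,-57,-59,0],
    [0,-57,-59,0],
    [0,-57,-59,0],
  ],
)

```text
clock: 10.0
eef_pos: [0.5498, 0.013, 0.1561]
ee_rot: [-0.665, 0.747, -0.0, 0.0]
ft_force: [-0.4, 0.1, -1.1]
finger_gap: 0.238
```

```bash
python3 -c "
from h import *
st();im=snap('scene','s8.png');cv2.imwrite('pics/s8c.png',cv2.resize(im[150:400,230:470],None,fx=2.4,fy=2.4))"
```

```text
t 10.0 p [0.5498 0.013  0.1561] q [ 0.07   0.475 -0.205  1.818  0.123  0.861 -1.88 ] F [-0.4  0.1 -1.1] gap 0.238
[[-0.116 -0.993  0.   ]
 [-0.993  0.116  0.   ]
 [-0.    -0.    -1.   ]]
```

View pics/s8c.png

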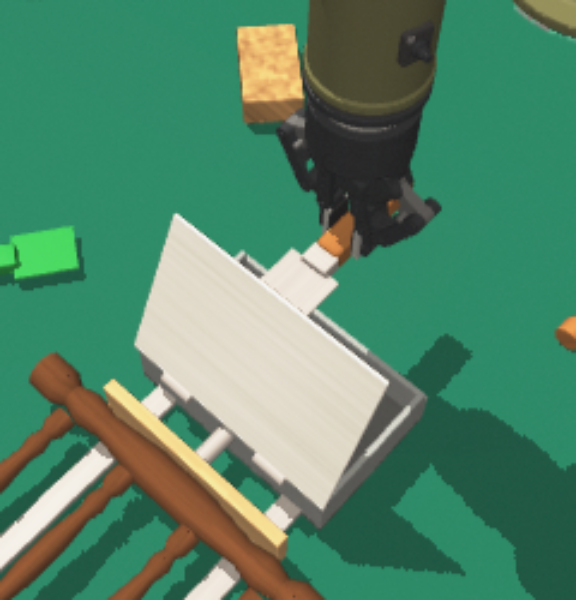

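Request:
apply_moves(
  plan=[
    [0,-10,-4,0],
    [0,-21,-7,0],
    [0,-32,-9,0],
    [0,-43,-9,0],
    [0,-54,-9,0],
    [0,-65,-8,0],
    [0,-71,-8,0],
    [0,-71,-8,0],
    [0,-71,-8,0],
    [0,-71,-8,0],
  ],
)

```text
clock: 11.05
eef_pos: [0.62, 0.0047, 0.1644]
ee_rot: [-0.665, 0.747, -0.0, 0.0]
ft_force: [0.0, 0.7, -1.6]
finger_gap: 0.243
```

```bash
python3 -c "
from h import *
st();im=snap('scene','s9.png');cv2.imwrite('pics/s9c.png',cv2.resize(im[150:400,230:470],None,fx=2.4,fy=2.4))"
```

```text
t 11.05 p [0.62   0.0047 0.1644] q [ 0.075  0.563 -0.199  1.62   0.128  0.972 -1.853] F [ 0.   0.7 -1.6] gap 0.243
[[-0.116 -0.993  0.   ]
 [-0.993  0.116  0.   ]
 [-0.    -0.    -1.   ]]
```

View pics/s9c.png

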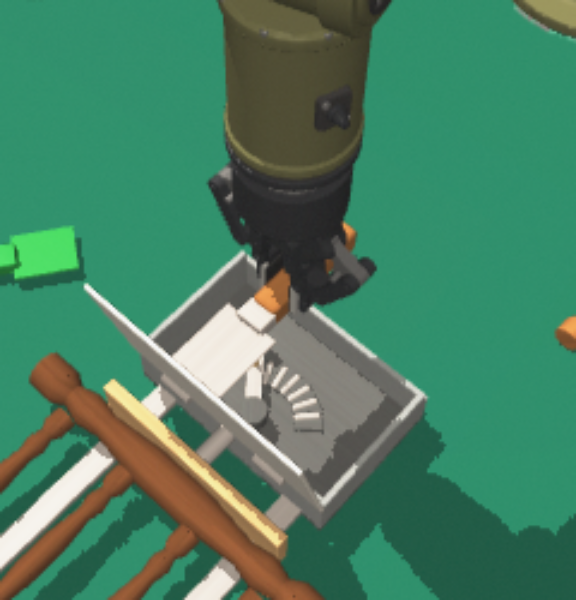

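The cover is about upright, with its lip corner at scene pixel (265,269). The lever and ridge plate are now visible. I check the angle by projection.

```bash
python3 -c "
from h import *
for th in [1.3,1.4,1.5,1.57,1.65,1.7,1.75,1.8]:
  p=lambda y:pw(.065-.142*np.cos(th),y,.055+.142*np.sin(th))
  print(th,proj('scene',p(-.102)),proj('scene',p(.102)))
for y in (-.102,.102): print('hinge',proj('scene',pw(.065,y,.055)))
"
```

```text
1.3 [294.79265747 241.87876055] [385.73250276 314.11342935]
1.4 [288.99857825 245.82253764] [380.33045874 319.31298279]
1.5 [283.06441061 250.37181743] [374.64462457 325.10272311]
1.57 [278.87037723 253.89101071] [370.53583122 329.47090091]
1.65 [274.07935955 258.22087428] [365.75139306 334.74147036]
1.7 [271.10518082 261.07899475] [362.73201278 338.16704067]
1.75 [268.15990212 264.04264416] [359.703839   341.67925181]
1.8 [265.25468331 267.10159065] [356.67847255 345.26527965]
hinge [286.51633493 292.16229961]
hinge [365.82989886 360.63471731]
```

```bash
python3 -c "
from h import *
plan([.44,-.305,.10],-98.7)"
```

```text
delta mm [328.5 142.8  64.4] turn 2.0
```

Request:
apply_moves(
  plan=[
    [0,30,0,0],
    [20,70,0,0],
    [60,95,0,0],
    [105,105,0,0],
    [150,115,5,1],
    [195,125,15,2],
    [240,133,30,2],
    [285,138,45,2],
    [320,142,60,2],
    [328,143,64,2],
  ],
)

```text
clock: 12.1
eef_pos: [0.4372, -0.3092, 0.0991]
ee_rot: [-0.649, 0.761, 0.0, -0.001]
ft_force: [-0.5, -1.1, -1.6]
finger_gap: 0.245
```

```bash
python3 -c "
from h import *
st();plan([.44,-.305,.0125],-98.7);im=snap('wrist','w10.png')"
```

```text
t 12.1 p [ 0.4372 -0.3092  0.0991] q [ 0.674  0.529 -0.157  1.918  0.126  0.705 -1.287] F [-0.5 -1.1 -1.6] gap 0.245
[[-0.157 -0.988 -0.002]
 [-0.988  0.157 -0.002]
 [ 0.002  0.002 -1.   ]]
delta mm [-4.8 -2.2 86.6] turn -0.3
```

View pics/w10.png

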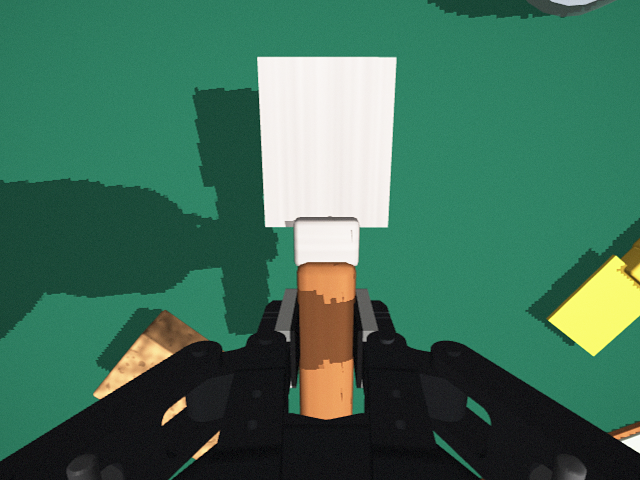

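The knife has not slipped in the grip (same pixels) and the bench below is free. I lower it.

Request:
apply_moves(
  plan=[
    [-3,-2,20,0],
    [-3,-2,42,0],
    [-3,-2,62,0],
    [-3,-2,76,0],
    [-3,-2,83,0],
    [-3,-2,86,0],
    [-3,-2,87,0],
    [-3,-2,87,0],
    [-3,-2,87,0],
    [-3,-2,87,0],
  ],
)

```text
clock: 13.15
eef_pos: [0.4427, -0.302, 0.0138]
ee_rot: [-0.652, 0.759, -0.0, 0.0]
ft_force: [-0.7, -0.5, -1.1]
finger_gap: 0.239
```

Request:
apply_moves(
  plan=[
    [0,0,0,0],
    [0,0,0,0],
    [0,0,0,0],
    [0,0,0,0],
    [0,0,0,0],
    [0,0,-5,0],
    [0,0,-20,0],
    [0,0,-50,0],
    [0,0,-90,0],
    [0,0,-130,0],
  ],
  gripper=0.1,
  squeeze=25,
)

```text
clock: 14.15
eef_pos: [0.4421, -0.3015, 0.1447]
ee_rot: [-0.652, 0.759, 0.0, -0.0]
ft_force: [0.9, -0.5, -0.8]
finger_gap: 0.555
```

```bash
python3 -c "
from h import *
s,_=st();im=snap('wrist','w11.png');print(pw(-.0185,-.0451));
for x,y,z in [(-.05,-.04,.15)]: plan(pw(x,y,z),-96.7)"
```

```text
t 14.15 p [ 0.4421 -0.3015  0.1447] q [ 0.673  0.468 -0.176  1.869  0.108  0.815 -1.281] F [ 0.9 -0.5 -0.8] gap 0.555
[[-0.151 -0.989 -0.001]
 [-0.989  0.151  0.001]
 [-0.001  0.001 -1.   ]]
[ 0.60436181 -0.0336321   0.        ]
delta mm [-294.6  -85.3    0.8] turn -2.0
```

View pics/w11.png

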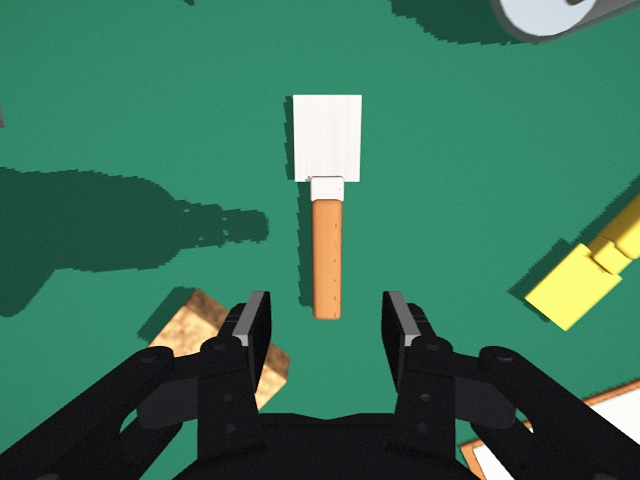

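The knife lies on the bench, released. Next I move to a view over the open press.

```bash
python3 -c "
from h import *
plan(pw(-.085,-.01,.165),-96.7)"
```

```text
delta mm [-323.3  -49.4  -14.6] turn -2.0
```

Request:
apply_moves(
  plan=[
    [-15,-3,-10,0],
    [-45,-8,-15,0],
    [-90,-14,-15,0],
    [-135,-20,-15,-1],
    [-180,-28,-15,-1],
    [-225,-35,-15,-2],
    [-270,-42,-15,-2],
    [-305,-47,-15,-2],
    [-322,-49,-15,-2],
    [-323,-49,-15,-2],
  ],
)

```text
clock: 15.2
eef_pos: [0.5393, 0.0147, 0.1575]
ee_rot: [-0.667, 0.745, 0.001, 0.0]
ft_force: [-0.5, -0.0, -0.5]
finger_gap: 0.551
```

Request:
apply_moves(
  plan=[
    [0,0,0,0],
    [0,0,0,0],
    [0,0,0,0],
    [0,0,0,0],
    [0,0,0,0],
    [0,0,0,0],
    [0,0,0,0],
    [0,0,0,0],
    [0,0,0,0],
    [0,0,0,0],
  ],
)

```text
clock: 16.2
eef_pos: [0.5397, 0.0101, 0.1583]
ee_rot: [-0.665, 0.747, 0.0, 0.0]
ft_force: [0.3, 0.2, -0.1]
finger_gap: 0.55
```

```bash
python3 -c "
from h import *
s,_=st();cm=arm.camera_model('wrist');np.save('cm12.npy',cm);im=snap('wrist','w12.png')
for q in ['lever_top','lever','click_plate']:
  for r in arm.boxes_of(q,'wrist')[:2]: print(q,r['score'],np.array(r['rect'])*[640,480,640,480])
for n,p in [('pivot',pw(.035,0,.02)),('top0',pw(.035-.07*np.cos(.7),-.07*np.sin(.7),.048)),('fr',pw(-.065,-.1,.055)),('fl',pw(-.065,.1,.055)),('frontmid',pw(-.065,0,.043))]: print(n,proj('w',p,cm))"
```

```text
t 16.2 p [0.5397 0.0101 0.1583] q [ 0.082  0.459 -0.214  1.841  0.125  0.855 -1.88 ] F [ 0.3  0.2 -0.1] gap 0.55
[[-0.116 -0.993 -0.   ]
 [-0.993  0.116  0.   ]
 [-0.     0.    -1.   ]]
lever_top 0.57 [344.576  88.656  95.872 116.304]
lever 0.68 [341.888  89.136 100.608 118.08 ]
click_plate 0.7 [312.256 103.344 350.272 206.688]
click_plate 0.66 [304.128 112.656 101.376  55.488]
pivot [315.48253134  53.77431029]
top0 [384.80535335 136.60985827]
fr [466.03553007 209.83049826]
fl [163.98334625 209.36099883]
frontmid [315.51643264 206.12382425]
```

View pics/w12.png

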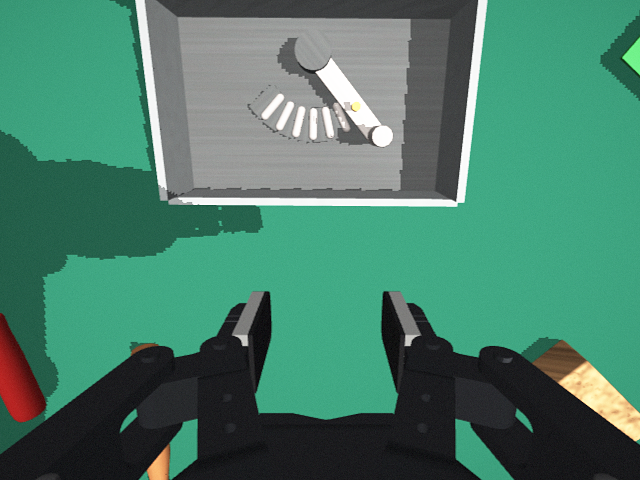

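The lever post top is at (382,136), the pivot boss at (313,50), and six ridges run from (273,106) to (341,118). I zoom in to measure the ridge angles as a cross-check for the feel.

```bash
python3 -c "
from h import *
im=cv2.imread('pics/w12.png');cv2.imwrite('pics/w12c.png',cv2.resize(im[20:160,240:400],None,fx=5,fy=5,interpolation=cv2.INTER_CUBIC)[:600])
cm=np.load('cm12.npy',allow_pickle=True).item()
t=ray('w',382,136,.048,cm);print('post',t,'pred',pw(.035-.07*np.cos(.7),-.07*np.sin(.7)))
"
```

```text
post [ 0.60490894 -0.03185447  0.048     ] pred [ 0.60432368 -0.03362282  0.        ]
```

View pics/w12c.png

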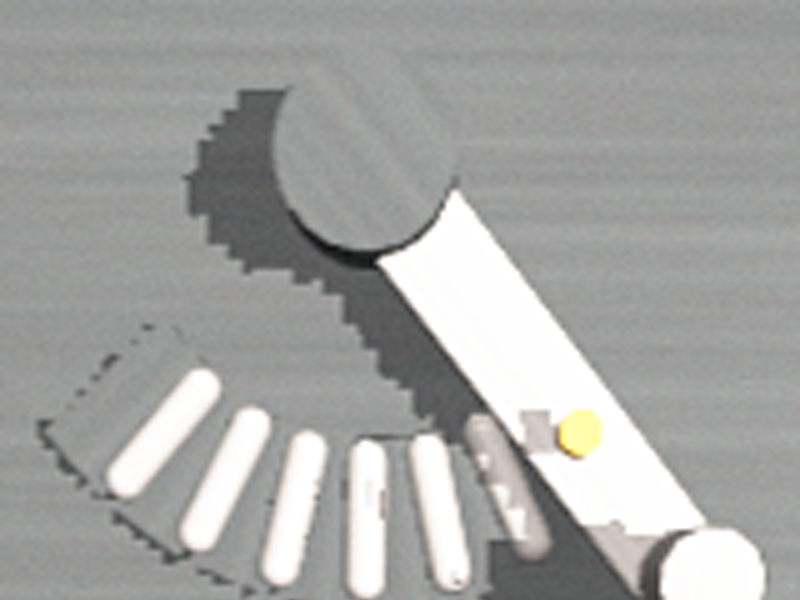

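```bash
python3 -c "
from h import *
cm=np.load('cm12.npy',allow_pickle=True).item()
E=[((482,422),(535,550)),((428,440),(455,582)),((368,448),(366,590)),((312,438),(276,578)),((256,415),(195,542)),((205,378),(122,488))]
a=[-.46,-.22,.02,.26,.5,.74]
c,s=np.cos(PY),np.sin(PY);Rp=np.array([[c,-s],[s,c]])
f=lambda u,v,z:Rp.T@(ray('w',240+u/5,20+v/5,z,cm)[:2]-PO)
piv=f(366,157,.035);print('pivot boss (z?)',piv, f(366,157,.025))
L0=f(712,568,.048);print('post press',L0)
for z in (.009,):
 pts=[];ths=[];A=[];B=[]
 for (p,q),aa in zip(E,a):
  P=f(*p,z);Q=f(*q,z);d=Q-P;n=np.array([-d[1],d[0]])/np.linalg.norm(d);A.append(n);B.append(n@P);ths.append(np.arctan2(d[1],-d[0])-aa)
  m=(P+Q)/2-np.array([.035,0]);print('mid',np.round((P+Q)/2,4),'r',np.linalg.norm(m),'ang-a from pivot',np.arctan2(m[1],-m[0])-aa,'line',ths[-1])
 C=np.linalg.lstsq(np.array(A),np.array(B),rcond=None)[0];print('centre',C,'turn',np.mean(ths))
 for (p,q),aa in zip(E,a):
  m=(f(*p,z)+f(*q,z))/2-C;print(round(np.arctan2(m[1],-m[0])-aa,3))
m=L0-C;print('lever rest angle',np.arctan2(m[1],-m[0]),np.linalg.norm(m))
"
```

```text
pivot boss (z?) [0.03353533 0.00104641] [0.03547758 0.00136969]
post press [-0.01668132 -0.04346092]
mid [-0.0053 -0.0188] r 0.04441754535420424 ang-a from pivot 0.023711824341775933 line 0.03627163353594809
mid [-0.0088 -0.0089] r 0.04468830584861861 ang-a from pivot 0.019579280208990774 line 0.01942152293347854
mid [-0.0099  0.0022] r 0.044988054024116146 ang-a from pivot 0.027814673299344023 line 0.0030781390924282705
mid [-0.0084  0.013 ] r 0.04529304064567963 ang-a from pivot 0.030012356277737795 line 0.022309822237142063
mid [-0.0043  0.023 ] r 0.04549331457617629 ang-a from pivot 0.029148458233930752 line -0.006865579419872869
mid [0.002  0.0318] r 0.045835812438013275 ang-a from pivot 0.028025863473942647 line -0.04041250766057958
centre [0.03800953 0.00056959] turn 0.005633838453090752
0.04
0.02
0.013
0.001
-0.013
-0.024
lever rest angle -0.677830784643924 0.07021235468890413
```

```bash
cat >> h.py <<'E'
PIV=(.0358,.0012)
def lev(l,r=.070):
    ph=l-.7; return pw(PIV[0]-r*np.cos(ph),PIV[1]+r*np.sin(ph)), 90-np.degrees(ph)+np.degrees(PY)
E
python3 -c "
from h import *
p,a=lev(0);p[2]=.1;print(p);plan(p,a)
"
```

```text
[ 0.60525829 -0.03252441  0.1       ]
delta mm [ 34.7 -70.1  58.3] turn -40.1
```

Request:
apply_moves(
  plan=[
    [5,-8,0,-5],
    [10,-18,5,-10],
    [15,-30,10,-15],
    [20,-42,15,-20],
    [25,-54,25,-25],
    [30,-62,35,-30],
    [34,-68,44,-35],
    [35,-70,50,-40],
    [35,-70,54,-40],
    [35,-70,54,-40],
  ],
  gripper=0.1,
)

```text
clock: 17.4
eef_pos: [0.6047, -0.0328, 0.1037]
ee_rot: [0.88, -0.476, -0.001, 0.0]
ft_force: [-0.5, -0.5, 0.6]
finger_gap: 0.552
```

```bash
python3 -c "
from h import *
s,_=st();cm=arm.camera_model('wrist');np.save('cm13.npy',cm);im=snap('wrist','w13.png');snap('scene','s13.png')
p,a=lev(0);p[2]=.038;plan(p,a);print(proj('w',[*p[:2],.048],cm))
"
```

```text
t 17.4 p [ 0.6047 -0.0328  0.1037] q [ 0.249  0.627 -0.381  1.724  0.295  0.848 -1.255] F [-0.5 -0.5  0.6] gap 0.552
[[ 0.547 -0.837 -0.001]
 [-0.837 -0.547  0.   ]
 [-0.001  0.001 -1.   ]]
delta mm [ 0.1 -0.2 66.5] turn -0.2
[329.85574639 268.66726203]
```

View pics/w13.png

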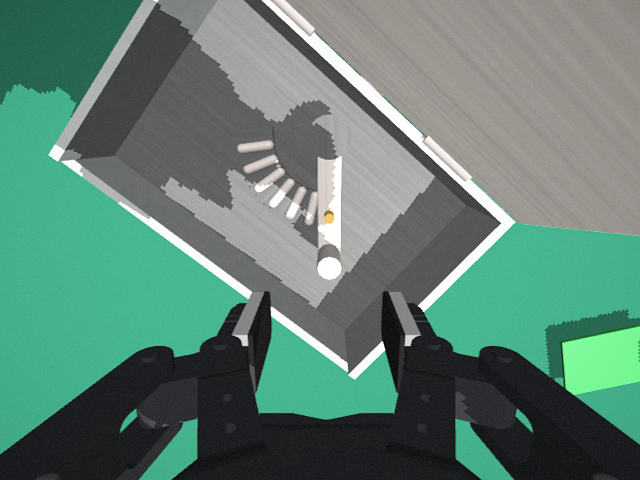

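View pics/s13.png

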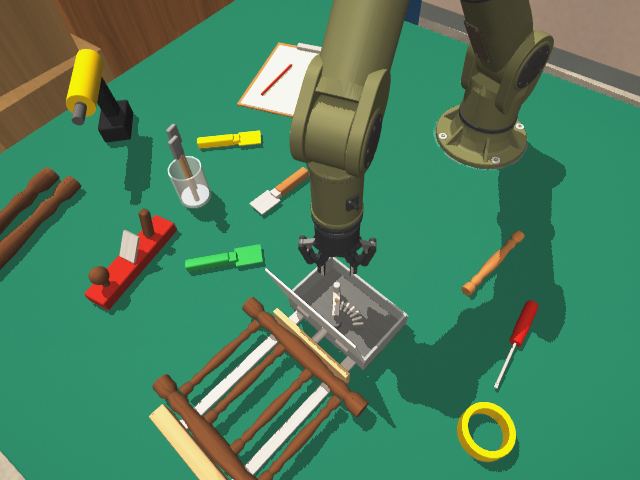

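The post top at (329,267) matches the prediction of (330,269), so the jaws are lined up on it, and the cover leans back clear of the gripper. I narrow the jaws and descend.

Request:
apply_moves(
  plan=[
    [0,0,0,0],
    [0,0,5,0],
    [0,0,18,0],
    [0,0,32,0],
    [0,0,45,0],
    [0,0,55,0],
    [0,0,62,0],
    [0,0,65,0],
    [0,0,65,0],
    [0,0,65,0],
  ],
  gripper=-0.3,
)

```text
clock: 18.5
eef_pos: [0.6054, -0.0328, 0.0396]
ee_rot: [0.88, -0.475, 0.0, -0.0]
ft_force: [-0.0, 0.6, -0.4]
finger_gap: 0.35
```

```bash
python3 -c "
from h import *
s,_=st();im=snap('wrist','w14.png')
p,a=lev(0);p[2]=.038;plan(p,a)
"
```

```text
t 18.5 p [ 0.6054 -0.0328  0.0396] q [ 0.225  0.708 -0.345  1.777  0.341  0.715 -1.292] F [-0.   0.6 -0.4] gap 0.35
[[ 0.549 -0.836  0.001]
 [-0.836 -0.549  0.   ]
 [ 0.    -0.001 -1.   ]]
delta mm [-0.4  0.   1.8] turn -0.1
```

View pics/w14.png

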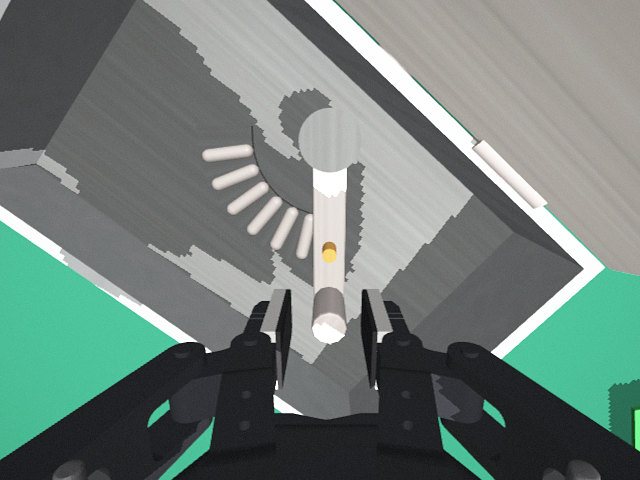

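The post is between the pads at (329,325). I close gently and read the force.

Request:
apply_moves(
  plan=[
    [0,0,1,0],
    [0,0,1,0],
    [0,0,1,0],
    [0,0,1,0],
    [0,0,1,0],
    [0,0,1,0],
    [0,0,1,0],
    [0,0,1,0],
    [0,0,1,0],
    [0,0,1,0],
  ],
  gripper=-1,
  squeeze=30,
)

```text
clock: 19.55
eef_pos: [0.606, -0.0336, 0.0389]
ee_rot: [0.88, -0.475, 0.001, -0.0]
ft_force: [2.5, -4.9, 5.7]
finger_gap: 0.148
```

```bash
cat >> h.py <<'E'
def feel(cmd):
    s=arm.get_state();p=np.array(s['eef_pos']);c,sn=np.cos(PY),np.sin(PY);Rp=np.array([[c,-sn],[sn,c]])
    v=Rp.T@(p[:2]-PO)-np.array(PIV);ph=np.arctan2(v[1],-v[0]);F=Rp.T@np.array(s['ft_force'])[:2]
    t=np.array([np.sin(ph),np.cos(ph)]);rr=np.array([-np.cos(ph),np.sin(ph)])
    Rm=R.from_quat(s['ee_rot']).as_matrix();a=np.degrees(np.arctan2(Rm[1,0],Rm[0,0]))
    o='t %.2f cmd %.3f lever %.3f r %.1f  resist %.2f rad %.2f Fz %.1f gap %.3f z %.4f'%(s['clock'],cmd,ph+.7,np.linalg.norm(v)*1e3,-F@t,F@rr,s['ft_force'][2],s['finger_gap'],p[2])
    tq=np.array(s['wrist_torque']);print(o,'ang',round(a,1),'tq',np.round(tq,2));open('feel.log','a').write(o+'\n')
E
python3 -c "
from h import *
feel(0)"
```

```text
t 19.55 cmd 0.000 lever -0.019 r 70.0  resist 5.42 rad 0.70 Fz 5.7 gap 0.148 z 0.0389 ang -56.7 tq [-1.06 -0.65  0.02]
```

Request:
apply_moves(
  plan=[
    [0,0,-1,0],
    [0,0,-2,0],
    [0,0,-3,0],
    [0,0,-3,0],
    [0,0,-3,0],
    [-1.2,0,-3,1],
    [-2.4,0,-3,2],
    [-3.5,-0.1,-3,2.9],
    [-3.5,-0.1,-3,2.9],
    [-3.5,-0.1,-3,2.9],
  ],
)

```text
clock: 20.55
eef_pos: [0.6038, -0.03, 0.0394]
ee_rot: [0.868, -0.497, -0.0, -0.0]
ft_force: [8.7, -2.9, -15.7]
finger_gap: 0.145
```

```bash
python3 -c "
from h import *
feel(0.05)"
```

```text
t 20.55 cmd 0.050 lever 0.041 r 69.9  resist 7.01 rad -5.95 Fz -15.7 gap 0.145 z 0.0394 ang -59.6 tq [-0.65 -2.01 -0.01]
```

Request:
apply_moves(
  plan=[
    [0,0,1,0],
    [0,0,2.2,0],
    [-1,0,2.2,1],
    [-2,0,2.2,2],
    [-3.5,-0.1,2.2,2.9],
    [-3.5,-0.1,2.2,2.9],
    [-3.5,-0.1,2.2,2.9],
    [-3.5,-0.1,2.2,2.9],
    [-3.5,-0.1,2.2,2.9],
    [-3.5,-0.1,2.2,2.9],
  ],
)

```text
clock: 21.55
eef_pos: [0.6025, -0.0276, 0.039]
ee_rot: [0.855, -0.519, 0.001, -0.0]
ft_force: [4.1, -4.9, -0.7]
finger_gap: 0.143
```

```bash
python3 -c "
from h import *
feel(0.1)"
```

```text
t 21.55 cmd 0.100 lever 0.081 r 69.9  resist 6.27 rad -1.19 Fz -0.7 gap 0.143 z 0.0390 ang -62.5 tq [-1.   -1.07  0.07]
```

Request:
apply_moves(
  plan=[
    [-1,0,0,1],
    [-2,0,0,2],
    [-3.5,-0.1,0,2.9],
    [-3.5,-0.1,0,2.9],
    [-3.5,-0.1,0,2.9],
    [-3.5,-0.1,0,2.9],
    [-3.5,-0.1,0,2.9],
    [-3.5,-0.1,0,2.9],
    [-3.5,-0.1,0,2.9],
    [-3.5,-0.1,0,2.9],
  ],
)

```text
clock: 22.55
eef_pos: [0.6011, -0.0248, 0.039]
ee_rot: [0.841, -0.54, 0.001, -0.0]
ft_force: [4.8, -6.3, -0.8]
finger_gap: 0.142
```

```bash
python3 -c "
from h import *
feel(0.15)"
```

```text
t 22.55 cmd 0.150 lever 0.125 r 69.8  resist 7.79 rad -1.51 Fz -0.8 gap 0.142 z 0.0390 ang -65.4 tq [-1.27 -1.17  0.1 ]
```

Request:
apply_moves(
  plan=[
    [-1,0,0,1],
    [-2,0,0,2],
    [-3.5,-0.1,0,2.9],
    [-3.5,-0.1,0,2.9],
    [-3.5,-0.1,0,2.9],
    [-3.5,-0.1,0,2.9],
    [-3.5,-0.1,0,2.9],
    [-3.5,-0.1,0,2.9],
    [-3.5,-0.1,0,2.9],
    [-3.5,-0.1,0,2.9],
  ],
)

```text
clock: 23.55
eef_pos: [0.5997, -0.0215, 0.0391]
ee_rot: [0.827, -0.562, 0.001, -0.0]
ft_force: [5.0, -5.2, 0.8]
finger_gap: 0.151
```

```bash
python3 -c "
from h import *
feel(0.2)"
```

```text
t 23.55 cmd 0.200 lever 0.177 r 69.6  resist 6.78 rad -2.52 Fz 0.8 gap 0.151 z 0.0391 ang -68.3 tq [-1.17 -1.08  0.08]
```

Request:
apply_moves(
  plan=[
    [-1,0,0,1],
    [-2,0,0,2],
    [-3.5,-0.1,0,2.9],
    [-3.5,-0.1,0,2.9],
    [-3.5,-0.1,0,2.9],
    [-3.5,-0.1,0,2.9],
    [-3.5,-0.1,0,2.9],
    [-3.5,-0.1,0,2.9],
    [-3.5,-0.1,0,2.9],
    [-3.5,-0.1,0,2.9],
  ],
)

```text
clock: 24.55
eef_pos: [0.5983, -0.0178, 0.039]
ee_rot: [0.813, -0.582, 0.001, -0.0]
ft_force: [4.8, -2.9, 0.7]
finger_gap: 0.145
```

```bash
python3 -c "
from h import *
feel(0.25)"
```

```text
t 24.55 cmd 0.250 lever 0.233 r 69.6  resist 4.35 rad -3.50 Fz 0.7 gap 0.145 z 0.0390 ang -71.2 tq [-1.02 -0.99  0.04]
```

Request:
apply_moves(
  plan=[
    [-1,0,0,1],
    [-2,0,0,2],
    [-3.5,-0.1,0,2.9],
    [-3.5,-0.1,0,2.9],
    [-3.5,-0.1,0,2.9],
    [-3.5,-0.1,0,2.9],
    [-3.5,-0.1,0,2.9],
    [-3.5,-0.1,0,2.9],
    [-3.5,-0.1,0,2.9],
    [-3.5,-0.1,0,2.9],
  ],
)

```text
clock: 25.55
eef_pos: [0.5972, -0.0143, 0.039]
ee_rot: [0.798, -0.603, 0.001, -0.0]
ft_force: [4.6, -3.1, 0.5]
finger_gap: 0.145
```

```bash
python3 -c "
from h import *
feel(0.3)"
```

```text
t 25.55 cmd 0.300 lever 0.287 r 69.5  resist 4.26 rad -3.49 Fz 0.5 gap 0.145 z 0.0390 ang -74.1 tq [-0.96 -0.9  -0.03]
```

Request:
apply_moves(
  plan=[
    [-1,0,0,1],
    [-2,0,0,2],
    [-3.5,-0.1,0,2.9],
    [-3.5,-0.1,0,2.9],
    [-3.5,-0.1,0,2.9],
    [-3.5,-0.1,0,2.9],
    [-3.5,-0.1,0,2.9],
    [-3.5,-0.1,0,2.9],
    [-3.5,-0.1,0,2.9],
    [-3.5,-0.1,0,2.9],
  ],
)

```text
clock: 26.55
eef_pos: [0.5965, -0.0113, 0.039]
ee_rot: [0.783, -0.623, 0.001, -0.0]
ft_force: [4.7, -5.5, -0.9]
finger_gap: 0.142
```

```bash
python3 -c "
from h import *
feel(0.35)"
```

```text
t 26.55 cmd 0.350 lever 0.330 r 69.4  resist 6.50 rad -3.17 Fz -0.9 gap 0.142 z 0.0390 ang -77.0 tq [-1.11 -1.    0.05]
```

Request:
apply_moves(
  plan=[
    [-1,0,0,1],
    [-2,0,0,2],
    [-3.5,-0.1,0,2.9],
    [-3.5,-0.1,0,2.9],
    [-3.5,-0.1,0,2.9],
    [-3.5,-0.1,0,2.9],
    [-3.5,-0.1,0,2.9],
    [-3.5,-0.1,0,2.9],
    [-3.5,-0.1,0,2.9],
    [-3.5,-0.1,0,2.9],
  ],
)

```text
clock: 27.55
eef_pos: [0.596, -0.0088, 0.039]
ee_rot: [0.766, -0.642, 0.001, 0.0]
ft_force: [5.1, -6.4, 0.1]
finger_gap: 0.143
```

```bash
python3 -c "
from h import *
feel(0.4)"
```

```text
t 27.55 cmd 0.400 lever 0.368 r 69.3  resist 7.38 rad -3.65 Fz 0.1 gap 0.143 z 0.0390 ang -79.9 tq [-1.5  -1.14  0.15]
```

Request:
apply_moves(
  plan=[
    [-1,0,0,1],
    [-2,-0.1,0,2],
    [-3.5,-0.3,0,2.9],
    [-3.5,-0.3,0,2.9],
    [-3.5,-0.3,0,2.9],
    [-3.5,-0.3,0,2.9],
    [-3.5,-0.3,0,2.9],
    [-3.5,-0.3,0,2.9],
    [-3.5,-0.3,0,2.9],
    [-3.5,-0.3,0,2.9],
  ],
)

```text
clock: 28.55
eef_pos: [0.5954, -0.0049, 0.039]
ee_rot: [0.75, -0.662, 0.001, 0.0]
ft_force: [4.6, -7.0, 0.5]
finger_gap: 0.147
```

```bash
python3 -c "
from h import *
feel(0.45)"
```

```text
t 28.55 cmd 0.450 lever 0.425 r 69.2  resist 7.59 rad -3.42 Fz 0.5 gap 0.147 z 0.0390 ang -82.8 tq [-1.35 -0.93  0.1 ]
```

Request:
apply_moves(
  plan=[
    [-1,0,0,1],
    [-2,-0.1,0,2],
    [-3.5,-0.3,0,2.9],
    [-3.5,-0.3,0,2.9],
    [-3.5,-0.3,0,2.9],
    [-3.5,-0.3,0,2.9],
    [-3.5,-0.3,0,2.9],
    [-3.5,-0.3,0,2.9],
    [-3.5,-0.3,0,2.9],
    [-3.5,-0.3,0,2.9],
  ],
)

```text
clock: 29.55
eef_pos: [0.5949, -0.0009, 0.039]
ee_rot: [0.733, -0.68, 0.001, -0.0]
ft_force: [2.9, -5.2, -0.2]
finger_gap: 0.145
```

```bash
python3 -c "
from h import *
feel(0.5)"
```

```text
t 29.55 cmd 0.500 lever 0.482 r 69.1  resist 5.51 rad -2.36 Fz -0.2 gap 0.145 z 0.0390 ang -85.7 tq [-1.08 -0.75  0.05]
```

Request:
apply_moves(
  plan=[
    [-1,0,0,1],
    [-2,-0.1,0,2],
    [-3.5,-0.3,0,2.9],
    [-3.5,-0.3,0,2.9],
    [-3.5,-0.3,0,2.9],
    [-3.5,-0.3,0,2.9],
    [-3.5,-0.3,0,2.9],
    [-3.5,-0.3,0,2.9],
    [-3.5,-0.3,0,2.9],
    [-3.5,-0.3,0,2.9],
  ],
)

```text
clock: 30.55
eef_pos: [0.5947, 0.0029, 0.039]
ee_rot: [0.716, -0.698, 0.0, 0.0]
ft_force: [2.4, -3.9, 1.7]
finger_gap: 0.147
```

```bash
python3 -c "
from h import *
feel(0.55)"
```

```text
t 30.55 cmd 0.550 lever 0.538 r 69.0  resist 3.96 rad -2.23 Fz 1.7 gap 0.147 z 0.0390 ang -88.6 tq [-0.99 -0.63  0.04]
```

Request:
apply_moves(
  plan=[
    [-1,0,0,1],
    [-2,0,0,2],
    [-3.5,-0.1,0,2.9],
    [-3.5,-0.1,0,2.9],
    [-3.5,-0.1,0,2.9],
    [-3.5,-0.1,0,2.9],
    [-3.5,-0.1,0,2.9],
    [-3.5,-0.1,0,2.9],
    [-3.5,-0.1,0,2.9],
    [-3.5,-0.1,0,2.9],
  ],
)

```text
clock: 31.55
eef_pos: [0.5947, 0.0056, 0.0389]
ee_rot: [-0.698, 0.716, -0.001, -0.0]
ft_force: [2.8, -6.7, 0.5]
finger_gap: 0.146
```

```bash
python3 -c "
from h import *
feel(0.6)"
```

```text
t 31.55 cmd 0.600 lever 0.577 r 69.0  resist 6.68 rad -2.76 Fz 0.5 gap 0.146 z 0.0389 ang -91.5 tq [-1.33 -0.67  0.14]
```

Two clicks felt so far, with drops at about 0.21 and 0.46 (lever angle by TCP). I continue.

Request:
apply_moves(
  plan=[
    [-1,0,0,1],
    [-2,-0.1,0,2],
    [-3.5,-0.2,0,2.9],
    [-3.5,-0.2,0,2.9],
    [-3.5,-0.2,0,2.9],
    [-3.5,-0.2,0,2.9],
    [-3.5,-0.2,0,2.9],
    [-3.5,-0.2,0,2.9],
    [-3.5,-0.2,0,2.9],
    [-3.5,-0.2,0,2.9],
  ],
)

```text
clock: 32.55
eef_pos: [0.5948, 0.0081, 0.039]
ee_rot: [-0.679, 0.734, -0.001, -0.001]
ft_force: [2.9, -9.5, 1.0]
finger_gap: 0.146
```

```bash
python3 -c "
from h import *
feel(0.65)"
```

```text
t 32.55 cmd 0.650 lever 0.614 r 68.9  resist 9.45 rad -3.19 Fz 1.0 gap 0.146 z 0.0390 ang -94.5 tq [-1.78 -0.59  0.23]
```

Request:
apply_moves(
  plan=[
    [-1,0,0,1],
    [-2,-0.1,0,2],
    [-3.5,-0.2,0,2.9],
    [-3.5,-0.2,0,2.9],
    [-3.5,-0.2,0,2.9],
    [-3.5,-0.2,0,2.9],
    [-3.5,-0.2,0,2.9],
    [-3.5,-0.2,0,2.9],
    [-3.5,-0.2,0,2.9],
    [-3.5,-0.2,0,2.9],
  ],
)

```text
clock: 33.55
eef_pos: [0.5953, 0.0103, 0.039]
ee_rot: [-0.66, 0.752, -0.001, -0.001]
ft_force: [2.7, -10.8, 2.3]
finger_gap: 0.147
```

```bash
python3 -c "
from h import *
feel(0.7)"
```

```text
t 33.55 cmd 0.700 lever 0.646 r 68.5  resist 10.62 rad -3.34 Fz 2.3 gap 0.147 z 0.0390 ang -97.4 tq [-2.31 -0.58 -0.04]
```

Request:
apply_moves(
  plan=[
    [-1,0,0,1],
    [-2,-0.1,0,2],
    [-3.5,-0.2,0,2.9],
    [-3.5,-0.2,0,2.9],
    [-3.5,-0.2,0,2.9],
    [-3.5,-0.2,0,2.9],
    [-3.5,-0.2,0,2.9],
    [-3.5,-0.2,0,2.9],
    [-3.5,-0.2,0,2.9],
    [-3.5,-0.2,0,2.9],
  ],
)

```text
clock: 34.55
eef_pos: [0.5958, 0.0148, 0.039]
ee_rot: [-0.641, 0.768, -0.001, -0.001]
ft_force: [1.6, -8.7, 2.2]
finger_gap: 0.147
```

```bash
python3 -c "
from h import *
feel(0.75)"
```

```text
t 34.55 cmd 0.750 lever 0.712 r 68.4  resist 8.40 rad -2.74 Fz 2.2 gap 0.147 z 0.0390 ang -100.3 tq [-1.82 -0.44 -0.03]
```

Request:
apply_moves(
  plan=[
    [-1,0,0,1],
    [-2,-0.1,0,2],
    [-3.5,-0.2,0,2.9],
    [-3.5,-0.2,0,2.9],
    [-3.5,-0.2,0,2.9],
    [-3.5,-0.2,0,2.9],
    [-3.5,-0.2,0,2.9],
    [-3.5,-0.2,0,2.9],
    [-3.5,-0.2,0,2.9],
    [-3.5,-0.2,0,2.9],
  ],
)

```text
clock: 35.55
eef_pos: [0.5965, 0.0185, 0.039]
ee_rot: [-0.621, 0.784, -0.001, -0.001]
ft_force: [1.8, -7.3, 2.8]
finger_gap: 0.147
```

```bash
python3 -c "
from h import *
feel(0.8)"
```

```text
t 35.55 cmd 0.800 lever 0.767 r 68.4  resist 6.82 rad -3.10 Fz 2.8 gap 0.147 z 0.0390 ang -103.2 tq [-1.69 -0.4  -0.06]
```

Request:
apply_moves(
  plan=[
    [-1,0,0,1],
    [-2,-0.1,0,2],
    [-3.5,-0.2,0,2.9],
    [-3.5,-0.2,0,2.9],
    [-3.5,-0.2,0,2.9],
    [-3.5,-0.2,0,2.9],
    [-3.5,-0.2,0,2.9],
    [-3.5,-0.2,0,2.9],
    [-3.5,-0.2,0,2.9],
    [-3.5,-0.2,0,2.9],
  ],
)

```text
clock: 36.55
eef_pos: [0.5972, 0.0216, 0.0389]
ee_rot: [-0.601, 0.799, -0.001, -0.001]
ft_force: [1.4, -8.5, 3.6]
finger_gap: 0.144
```

```bash
python3 -c "
from h import *
feel(0.85)"
```

```text
t 36.55 cmd 0.850 lever 0.813 r 68.3  resist 7.95 rad -3.30 Fz 3.6 gap 0.144 z 0.0389 ang -106.1 tq [-1.87 -0.23  0.03]
```

Request:
apply_moves(
  plan=[
    [-1,0,0,1],
    [-2,0,0,2],
    [-3.5,-0.1,0,2.9],
    [-3.5,-0.1,0,2.9],
    [-3.5,-0.1,0,2.9],
    [-3.5,-0.1,0,2.9],
    [-3.5,-0.1,0,2.9],
    [-3.5,-0.1,0,2.9],
    [-3.5,-0.1,0,2.9],
    [-3.5,-0.1,0,2.9],
  ],
)

```text
clock: 37.55
eef_pos: [0.5979, 0.0241, 0.0389]
ee_rot: [-0.58, 0.814, -0.001, -0.002]
ft_force: [-0.9, -10.3, 4.0]
finger_gap: 0.144
```

```bash
python3 -c "
from h import *
feel(0.9);snap('wrist','w15.png');snap('scene','s15.png')"
```

```text
t 37.55 cmd 0.900 lever 0.852 r 68.2  resist 10.15 rad -1.83 Fz 4.0 gap 0.144 z 0.0389 ang -109.0 tq [-2.26 -0.07  0.07]
```

View pics/w15.png

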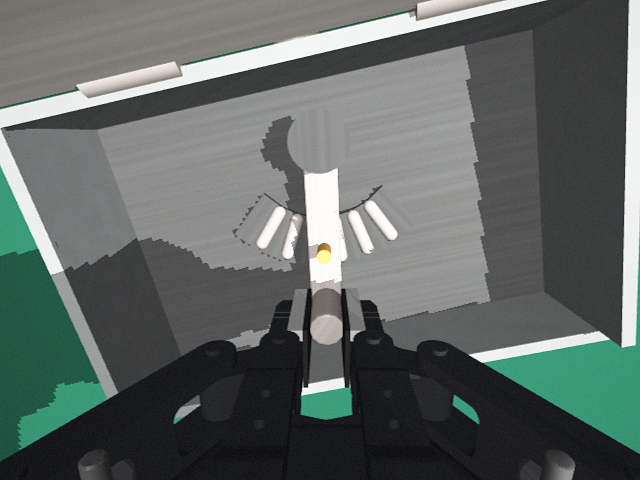

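View pics/s15.png

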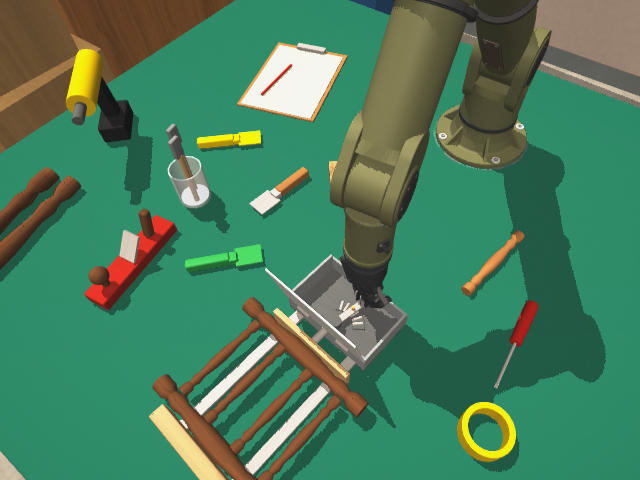

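Wrist view: ridges 1-3 lie behind the arm (right, 345-380), 5 and 6 are ahead (268 and 292), and 4 is under it. That agrees with three clicks felt. On to the fourth.

Request:
apply_moves(
  plan=[
    [-1,0,0,1],
    [-2,0,0,2],
    [-3.5,-0.1,0,2.9],
    [-3.5,-0.1,0,2.9],
    [-3.5,-0.1,0,2.9],
    [-3.5,-0.1,0,2.9],
    [-3.5,-0.1,0,2.9],
    [-3.5,-0.1,0,2.9],
    [-3.5,-0.1,0,2.9],
    [-3.5,-0.1,0,2.9],
  ],
)

```text
clock: 38.65
eef_pos: [0.5991, 0.0276, 0.039]
ee_rot: [-0.56, 0.829, -0.001, -0.002]
ft_force: [-0.6, -9.7, 4.9]
finger_gap: 0.15
```

```bash
python3 -c "
from h import *
feel(0.95)"
```

```text
t 38.65 cmd 0.950 lever 0.905 r 68.1  resist 9.39 rad -2.55 Fz 4.9 gap 0.150 z 0.0390 ang -111.9 tq [-2.1   0.02 -0.04]
```

Request:
apply_moves(
  plan=[
    [-1,0,0,1],
    [-2,0,0,2],
    [-3.5,-0.1,0,2.9],
    [-3.5,-0.1,0,2.9],
    [-3.5,-0.1,0,2.9],
    [-3.5,-0.1,0,2.9],
    [-3.5,-0.1,0,2.9],
    [-3.5,-0.1,0,2.9],
    [-3.5,-0.1,0,2.9],
    [-3.5,-0.1,0,2.9],
  ],
)

```text
clock: 39.65
eef_pos: [0.6006, 0.0314, 0.0389]
ee_rot: [-0.539, 0.842, -0.001, -0.001]
ft_force: [0.3, -8.6, 4.8]
finger_gap: 0.145
```

```bash
python3 -c "
from h import *
feel(1.0)"
```

```text
t 39.65 cmd 1.000 lever 0.966 r 68.1  resist 7.84 rad -3.43 Fz 4.8 gap 0.145 z 0.0389 ang -114.8 tq [-1.76 -0.06 -0.04]
```

Request:
apply_moves(
  plan=[
    [-1,0,0,1],
    [-2,0,0,2],
    [-3.5,-0.1,0,2.9],
    [-3.5,-0.1,0,2.9],
    [-3.5,-0.1,0,2.9],
    [-3.5,-0.1,0,2.9],
    [-3.5,-0.1,0,2.9],
    [-3.5,-0.1,0,2.9],
    [-3.5,-0.1,0,2.9],
    [-3.5,-0.1,0,2.9],
  ],
)

```text
clock: 40.65
eef_pos: [0.6021, 0.0348, 0.039]
ee_rot: [-0.517, 0.856, -0.001, -0.001]
ft_force: [0.1, -8.1, 5.0]
finger_gap: 0.147
```

```bash
python3 -c "
from h import *
feel(1.05);snap('wrist','w16.png')"
```

```text
t 40.65 cmd 1.050 lever 1.020 r 68.0  resist 7.28 rad -3.48 Fz 5.0 gap 0.147 z 0.0390 ang -117.7 tq [-1.64 -0.04 -0.08]
```

View pics/w16.png

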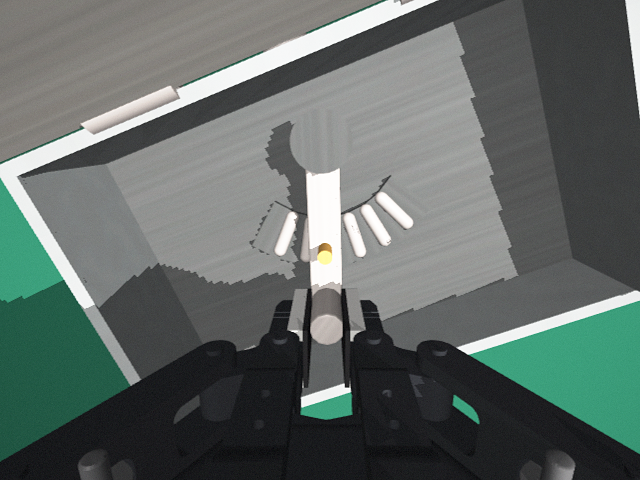

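```bash
python3 -c "
from h import *
cm=arm.camera_model('wrist');c,s=np.cos(PY),np.sin(PY);Rp=np.array([[c,-s],[s,c]])
g=lambda u,v,z:Rp.T@(ray('w',u,v,z,cm)[:2]-PO)
piv=g(321,140,.025);print('boss',piv)
for z in (.008,.010):
 for n,(u,v),a in [('R1',(394.5,210.5),-.46),('R2',(376,225),-.22),('R3',(355.5,235),.02),('R6',(286.5,233),.74)]:
  m=g(u,v,z)-np.array(PIV);print(z,n,round(np.linalg.norm(m),4),'turn',round(np.arctan2(m[1],-m[0])-a,3))
m=g(327,330,.048)-np.array(PIV);print('post',np.linalg.norm(m),np.arctan2(m[1],-m[0])+.7)
a1=g(305,180,.023);a2=g(341,180,.023);b1=g(309,285,.023);b2=g(345,285,.023)
print((a1+a2)/2,(b1+b2)/2); d=(b1+b2-a1-a2)/2;print('arm angle',np.arctan2(d[1],-d[0])+.7)
"
```

```text
boss [0.03613459 0.001336  ]
0.008 R1 0.0458 turn 0.01
0.008 R2 0.0457 turn 0.005
0.008 R3 0.0458 turn -0.002
0.008 R6 0.0453 turn 0.005
0.01 R1 0.0452 turn 0.009
0.01 R2 0.0452 turn 0.004
0.01 R3 0.0452 turn -0.003
0.01 R6 0.0447 turn 0.005
post 0.0700158671224662 1.0364300465250305
[0.02111014 0.00629719] [-0.02287803  0.02134035]
arm angle 1.0295139718697002
```

The picture gives ridge plate turn ≈ 0.004 and lever ≈ 1.03, and the target is 1.084. Four drops have been felt. One more step goes to the middle of the gap.

Request:
apply_moves(
  plan=[
    [-1,0,0,1],
    [-2,0,0,2],
    [-3.5,-0.1,0,2.9],
    [-3.5,-0.1,0,2.9],
    [-3.5,-0.1,0,2.9],
    [-3.5,-0.1,0,2.9],
    [-3.5,-0.1,0,2.9],
    [-3.5,-0.1,0,2.9],
    [-3.5,-0.1,0,2.9],
    [-3.5,-0.1,0,2.9],
  ],
)

```text
clock: 41.7
eef_pos: [0.6034, 0.0374, 0.0389]
ee_rot: [-0.495, 0.869, -0.001, -0.002]
ft_force: [-1.1, -8.4, 5.8]
finger_gap: 0.141
```

```bash
python3 -c "
from h import *
feel(1.10);snap('wrist','w17.png');snap('scene','s17.png')"
```

```text
t 41.70 cmd 1.100 lever 1.063 r 68.0  resist 7.98 rad -2.93 Fz 5.8 gap 0.141 z 0.0389 ang -120.6 tq [-1.87  0.19 -0.02]
```

View pics/w17.png

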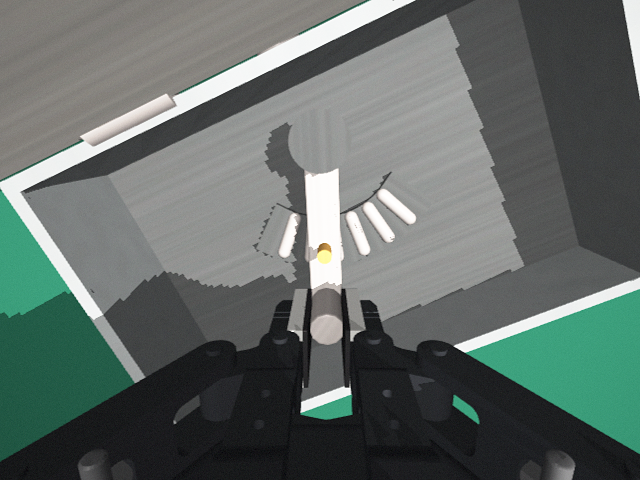

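View pics/s17.png

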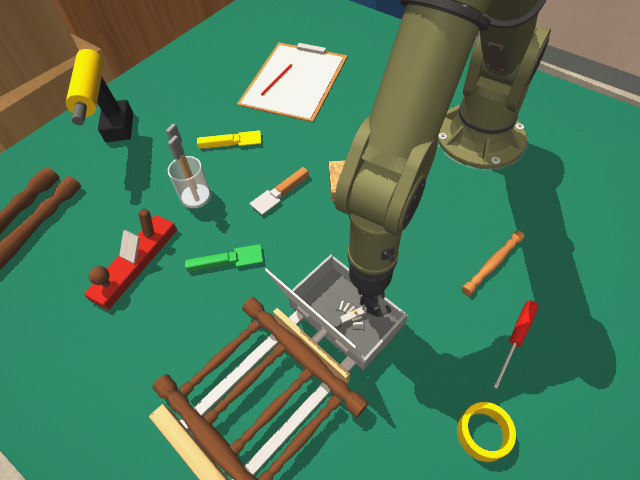

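The arm stands between ridges 3/4 (right) and 5/6 (left), with resistance rising again after the fourth drop. The cover is still leaning back, the knife is on the bench, and the bystanders are unmoved. I hand in.

```bash
python3 -c "
from h import *
feel(1.10);arm.sign_off()"
```

```text
t 41.80 cmd 1.100 lever 1.063 r 67.9  resist 7.20 rad -3.00 Fz 4.6 gap 0.146 z 0.0389 ang -120.6 tq [-1.87  0.2   0.02]
the job is handed in; nothing more can be done
```

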